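# Measure out three blanks with a struck scoop

### The job

Take the steel scoop from its mat, dig up a good heap of the white blanks from the bin - four or more - and, without handling any blank, draw the heaped scoop back under the strike bar so that the bar pushes the surplus back into the bin and just one level layer of three is left. Tip those three into the tray, set the scoop back flat on its mat and let go. No blank may end anywhere but in the tray or the bin; leave the other things on the bench where they are.

Things in the scene. Friction and masses are not known exactly. Their poses are not given: they have to be found in the camera images.
- scoop: Loose steel scoop, 0.2 to 0.29 kg. Origin: underside of the flat floor at the back plate's inner face, mid width; x to the nose, z up when it stands flat. Floor 3 mm thick, 98 mm wide, x -20 to 70 mm; sides open. Between plate and nose lip just three blanks fit side by side; nose up 15 to 20 deg they lie still and extra ones rest on top; nose down some 45 deg they roll out over the lip.
- scoop_handle (a point): Point to grip on the scoop's black handle, on its axis, at x -11, y 0, z 115 mm in the scoop's frame; axes as the scoop's. The handle is upright (along z), 22 mm wide (y) and 28 mm deep (x), z 80 to 160 mm; below it a stem 12 mm wide (y), 14 mm deep. Grip it hard across its y sides, fingertips not below z 85 mm: lower they foul the strike bar. A push over some 10 N at the nose can turn it in the grip.
- scoop_tip (a point): Sharp tip of the scoop's nose, mid width, on the underside, at x 78, z 0 mm in the scoop's frame; axes as the scoop's. From the tip a short ramp rises to a low lip (crest 9 mm behind the tip, 5.5 mm above the underside), then drops 2.5 mm to the floor.
- scoop_rim (a point): Middle of the top edge of the scoop's back plate, at x -2, z 26 mm in the scoop's frame; axes as the scoop's. The plate is 98 mm wide, 4 mm thick, square to the floor; the stem rises just behind it.
- scoop_pocket (a point): Point 34 mm above the scoop's underside over the middle of the pocket between back plate and lip (x 35 mm in the scoop's frame); axes as the scoop's.
- bin: Fixed grey sheet-metal bin. Origin: on the bench below its valley; x level, away from its low open side; z up. Near face slopes down to +x at 20 deg from x -180, z 78 mm to the valley (x 0, z 12 mm); far face rises at 72 deg to x 29, z 102 mm, then a wall to z 140 mm. Inner width 116 mm (y +-58). Side walls 5 mm thick, 105 mm high (140 mm for x > -36 mm).
- bin_valley (a point): Middle of the valley line; axes as the bin's. Blanks lie heaped here. A scoop slid nose down along the near face, less than 2 mm off it (touch it first), tip to 2-4 mm short of the valley, gets under the heap with 5 to 10 N; 4 mm off it jams (40 N). Then turn its nose up to 25-30 deg about its heel, moving it 12 mm to +x and 16 mm up: it brings up four to six. Blanks dropped on the near face roll back.
- gate: Two fixed dark slotted posts, 186 mm tall, beside the bin (y +-65 to +-73 mm, x -191 to -139 mm), holding the strike bar over the bin's near part. Origin and axes as the bin's. The bar is two steel blades with a 36 mm gap between (y -18 to 18) for the scoop's stem; they slope 45 deg from their lower edge (x -153 mm) up and back to x -169 mm, 22 mm higher.
- bar_foot (a point): Point at bench level straight below the middle of the bar's lower edge (edge along y); axes as the bin's. The edge's height is clamped anew each time, 142 to 158 mm above the bench, and not reported: feel for it with the scoop's rim from below (it holds 25 N), or look. To strike, the edge must pass 0 to 4 mm over the rim, parallel to the floor, from plate to nose, so the surplus falls back in the bin.
- tray: Fixed open dark steel tray for the measured blanks, outside 180 by 180 mm, 48 mm high, walls and floor 5 mm. Origin: centre of its underside, z up.
- mat: Fixed black rubber mat, 200 mm (x) by 150 mm (y), 3 mm thick, on which the scoop stands flat. Origin: centre of its underside, z up.
- blank1: One of seven alike white nylon round-bar blanks, 22 mm across, 100 mm long with domed ends, about 45 g, at first heaped in the bin, lying across it. Origin: its centre; its length lies along its own y.
- blank2: One of seven alike white nylon round-bar blanks, 22 mm across, 100 mm long with domed ends, about 45 g, at first heaped in the bin, lying across it. Origin: its centre; its length lies along its own y.
- blank3: One of seven alike white nylon round-bar blanks, 22 mm across, 100 mm long with domed ends, about 45 g, at first heaped in the bin, lying across it. Origin: its centre; its length lies along its own y.
- blank4: One of seven alike white nylon round-bar blanks, 22 mm across, 100 mm long with domed ends, about 45 g, at first heaped in the bin, lying across it. Origin: its centre; its length lies along its own y.
- blank5: One of seven alike white nylon round-bar blanks, 22 mm across, 100 mm long with domed ends, about 45 g, at first heaped in the bin, lying across it. Origin: its centre; its length lies along its own y.
- blank6: One of seven alike white nylon round-bar blanks, 22 mm across, 100 mm long with domed ends, about 45 g, at first heaped in the bin, lying across it. Origin: its centre; its length lies along its own y.
- blank7: One of seven alike white nylon round-bar blanks, 22 mm across, 100 mm long with domed ends, about 45 g, at first heaped in the bin, lying across it. Origin: its centre; its length lies along its own y.
- oil_bottle: Bystander: yellow oil bottle with a blue cap, 54 mm across, 150 mm tall, loose. Origin: centre of its underside.
- red_block: Bystander: red painted steel block, 120 x 60 x 45 mm, loose. Origin: centre of its underside.
- collet_chuck: Bystander: turned steel collet chuck standing on end, 54 mm across, 115 mm tall, loose. Origin: centre of its underside.
- spanner: Bystander: steel spanner 160 mm long lying on the bench, loose. Origin: its middle.
- cutter_pot: Bystander: dark steel pot, 60 mm across, 70 mm tall, loose. Origin: centre of its underside.
There are look-alikes about, which are no part of the job. Leave any black look-alike of the blank5 alone. Leave any pink look-alike of the scoop alone.

How it is judged:
By the outcome, as a careful person would: the job done as asked, in the order asked, and still so for the second after the job is handed in, with the robot touching nothing.
It also fails if it takes over 72 s, if anything falls off the work surface, if the arm or the gripper's body presses on something with over 40 N, if the wrist force passes 120 N, or if a joint passes its speed limit or range.

### The arm

A 6-joint arm with a two-finger parallel gripper is mounted at the origin on the work surface. World frame = base frame: x ahead of the robot, y to its left, z up, the work surface at z = 0. Lengths are in mm, angles in degrees, forces in N, time in s.
With the tool pointing down it reaches from about 350 to 850 mm from the base axis. Payload 8.1 kg.
Tool frame: the origin (TCP) lies midway between the tips of the shut fingers; the grasp point (between the pads) lies 19 mm behind it; z points along the fingers, x is the direction in which the jaws open and shut, and the axes are right-handed (so a half turn about z gives the same grasp; the last joint's range is limited). The gripper opens to 85 mm and grips with 20 to 120 N. Pads are 22 mm wide; open, the fingers measure 114 mm over their backs; the gripper's body (76 mm by 85 mm) begins 54 mm behind the grasp point. The pads swing forward as they close: fully open they stand 13 mm farther back than shut.
Start: joints at [60.138, 7.471, 85.268, -0, 87.261, -4.893], TCP at [253.261, 543.934, 231.292] pointing down, gripper open.
Joint ranges: [-169.43, 169.43], [-51.17, 129.36], [1.28, 143.12], [-76.62, 256.62], [0, 156.53], [-152.29, 152.29]. Speed limits (degrees/s): [136.94, 136.94, 159.86, 180, 180, 180].

### API

Orientations are given as a 3x3 rotation matrix whose columns are the frame's x, y, z axes.
In Python, from station import env, vision, workorder, spotter gives the robot as it stands.
- The arm moves only by the tool play_rows, never from a script. Its argument "series" is a list of rows, each an object with "offset": the shift along the tool's x, y, z in m, a list of three; "twist": the turn, a rotation vector about the tool's x, y, z in degrees, a list of three. In form: [{"offset": [tx, ty, tz], "twist": [ax, ay, az]}, ...]. A call has 1 to 5 rows; each row is the pose to reach, as a shift and turn from the pose commanded when the call began, along the tool's axes at that moment; what a row does not reach only later rows make up. A row lasts 1/12 s, in which the tool goes at most 41.7 mm and 7.16 degrees, less where a joint would pass 70% of its speed; a pose out of reach is approached as far as the arm can. A call with a gripper value outside its range is refused whole. "fingers" is the opening, from -1 (shut) to 1 (fully open), set as the call begins (left out, the last holds). The fingers move at their own pace and stop on an object; the grip force is fixed at half the most. Time passes only in rows, so rows that repeat a pose let the fingers close. It gives the time, the measured TCP pose, the force and the opening at its end, in the units of the state.
- env.sense(): the state, without advancing time (a new reading comes with each control period).
- vision.read_camera(name): name is "scene" or "top"; returns a dict with "frame" (400x640x3 uint8, red, green, blue), "fx", "fy", "cx", "cy" (pixels), "pose" (4x4, takes a point from camera to world coordinates). Camera axes: x right, y down, z forward; pixel columns grow to the right and rows downward; lengths in mm; the calibration is good to about 2 mm. A picture is of the moment at which its call begins. There is no depth.
- workorder.finish_job(): hands the job in, once; it reports no verdict.
Trained networks look in the newest picture that a camera, given by its name, has taken for a name from the list of things; names that differ only in an ending like _2 or _b are one class to them, and where a whole thing is asked for, a point or a joint stands for the part that bears it (a point fixed in the world has none). Each returns a list of dicts, best first, with "p" (0 to 1); they miss things now and then, are a little off and sometimes report something else, mostly with a low value. They report only what shows in the picture. A call takes as long as a camera call. They do not tell look-alikes from the thing itself.
- spotter.regions_of(camera, thing): "region" (400x640 bool, what is visible of it) and "bbox" ([left, top, right, bottom] in pixels, round what is visible of it).
- spotter.mark_of(camera, thing): "centre" ([row, column] in pixels: a listed point, or the origin of a listed thing).
The state is a dict: "t": time; "q": joint angles; "joint_velocities": joint speeds; "effort": joint torques, N m; "tool_pos": TCP position; "orientation": TCP orientation; "contact_force": force on the tool from outside, world axes, zero at the start; "torque": the same for the moment, N m; "gripper_width": finger opening in mm.
Only numpy, scipy, OpenCV 4.12 (cv2) and the standard library are available. Lean on these libraries where they do the work, as an engineer would, in place of code of your own. Each camera call takes 0.05 s, during which the arm holds its last target. There are 200 camera calls.

## Working session

There is one attempt and no reset: what is moved stays moved. The work goes in short steps, Python scripts to look and compute and a tool call to move; the robot and the scene stay as the last step left them, time stands still between calls to the robot, and variables do not carry over. Pictures are saved under pics/ and viewed, about 8 in all and at most 12, crops included, and the job is handed in when it is done.

Besides the shell and the picture viewer there is one more tool, called after "Emit:" as name(argument=value, ...) on one line, values as JSON. play_rows: Moves the arm, as the interface text tells. Its arguments: {"type":"object","properties":{"series":{"type":"array"},"fingers":{"type":"number"}},"required":["series"]}

```bash
mkdir -p pics; ls; python3 - <<'E'
from station import env, vision, spotter
import cv2, numpy as np
s=env.sense(); print({k:np.round(v,3).tolist() for k,v in s.items()})
for c in ("scene","top"):
    d=vision.read_camera(c); cv2.imwrite(f"pics/{c}0.png",cv2.cvtColor(d["frame"],cv2.COLOR_RGB2BGR))
    print(c,d["fx"],d["fy"],d["cx"],d["cy"],np.round(d["pose"],4).tolist())
    for t in ["scoop","scoop_handle","scoop_tip","scoop_rim","bin","bin_valley","gate","bar_foot","tray","mat"]:
        print(t,[(np.round(m["centre"],1).tolist(),round(float(m["p"]),2)) for m in spotter.mark_of(c,t)][:4])
E
```

```text
pics
{'t': 0.0, 'q': [60.138, 7.516, 85.331, -0.003, 87.26, -4.893], 'joint_velocities': [-0.008, 0.017, 0.07, 0.058, 0.065, -0.016], 'effort': [0.0, -56.941, -50.055, -0.0, 0.015, -0.0], 'tool_pos': [252.999, 543.443, 230.219], 'orientation': [[0.422, 0.907, -0.001], [0.907, -0.422, -0.002], [-0.002, -0.0, -1.0]], 'contact_force': [0.468, 0.209, 0.165], 'torque': [-0.034, -0.048, 0.004], 'gripper_width': 85.128}
scene 446.1641738958015 446.1641738958015 316.5579244305232 195.56069557896433 [[0.344, 0.7535, -0.5602, 1277.2313], [0.939, -0.2757, 0.2057, -278.6437], [0.0006, -0.5968, -0.8024, 1204.3742], [0.0, 0.0, 0.0, 1.0]]
scoop [([176.8, 401.2], 0.78), ([132.1, 383.2], 0.7), ([218.5, 345.2], 0.42)]
scoop_handle [([155.2, 403.9], 0.73), ([111.8, 385.2], 0.58)]
scoop_tip [([168.3, 417.8], 0.76), ([123.9, 400.8], 0.6)]
scoop_rim [([128.8, 383.3], 0.84), ([177.2, 403.6], 0.71), ([160.4, 405.1], 0.21)]
bin [([225.0, 348.3], 0.97), ([168.6, 420.0], 0.29)]
bin_valley []
gate [([222.1, 338.4], 0.64)]
bar_foot [([210.9, 349.0], 0.53)]
tray [([250.7, 215.4], 0.58), ([167.8, 419.7], 0.3), ([178.9, 402.0], 0.27)]
mat [([176.5, 406.8], 0.58)]
top 496.18367683613326 496.18367683613326 320.5339737143187 194.99811846749563 [[0.0024, -0.98, 0.1992, 240.1557], [-1.0, -0.0005, 0.0095, -13.4728], [-0.0092, -0.1992, -0.9799, 1387.1834], [0.0, 0.0, 0.0, 1.0]]
scoop [([207.8, 201.8], 0.95)]
scoop_handle [([176.0, 290.4], 0.66), ([205.4, 199.6], 0.62), ([293.1, 179.6], 0.58), ([215.0, 193.8], 0.45)]
scoop_tip [([215.7, 173.3], 0.95), ([300.7, 161.2], 0.92)]
scoop_rim [([213.9, 197.7], 0.96), ([292.9, 185.3], 0.81)]
bin [([177.8, 287.8], 0.81), ([176.0, 307.3], 0.66)]
bin_valley []
gate []
bar_foot [([171.8, 295.1], 0.69)]
tray [([214.2, 185.4], 0.19)]
mat [([215.5, 193.4], 0.82), ([175.3, 288.0], 0.18)]
```

View pics/scene0.png

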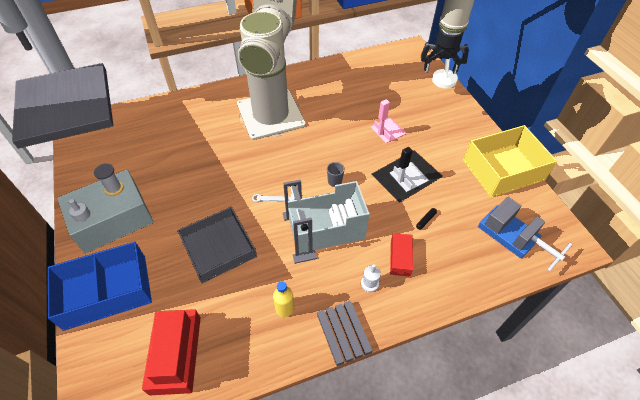

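View pics/top0.png

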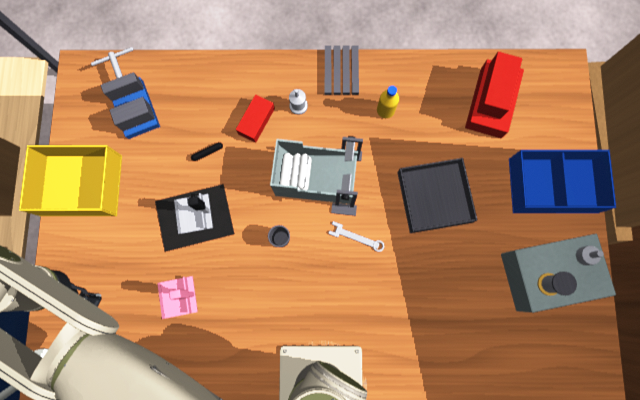

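The steel scoop is the grey one on the black mat (top 195,213). The pink one at top (178,297) is the look-alike, and the black rod at top (207,151) is the look-alike blank. The bin is at (315,170) and the tray at (437,195). I'll confirm in an enlarged crop.

```bash
python3 - <<'E'
import cv2, numpy as np
t=cv2.imread("pics/top0.png"); s=cv2.imread("pics/scene0.png")
def crop(im,x,y,w=100,h=75):
    c=cv2.resize(im[y:y+h,x:x+w],None,fx=4,fy=4,interpolation=cv2.INTER_CUBIC)
    for i in range(0,w,10):
        cv2.line(c,(i*4,0),(i*4,6 if i%50 else 14),(0,255,0),1)
    for i in range(0,h,10): cv2.line(c,(0,i*4),(6,i*4),(0,255,0),1)
    cv2.putText(c,f"{x},{y}",(8,24),0,.45,(0,255,0),1); return c
cv2.imwrite("pics/crops.png",np.vstack([np.hstack([crop(t,147,180),crop(t,265,135,)]),np.hstack([crop(s,365,140),crop(s,275,175,100,75+0)])]))
E
```

```text
(no output)
```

View pics/crops.png

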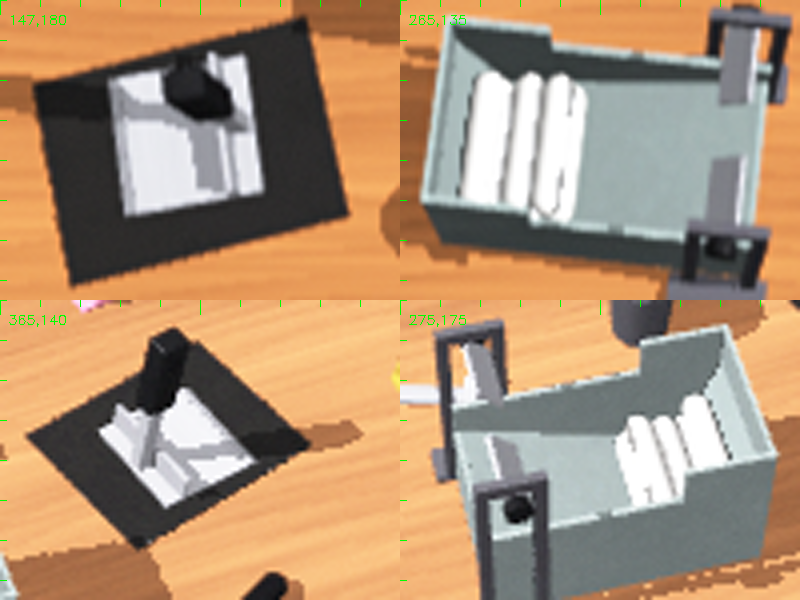

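```bash
cat > h.py <<'E'
import numpy as np
from scipy.optimize import least_squares
CAM={"scene":(446.16417,316.55792,195.5607,[[0.344,0.7535,-0.5602,1277.2313],[0.939,-0.2757,0.2057,-278.6437],[0.0006,-0.5968,-0.8024,1204.3742]]),
"top":(496.18368,320.53397,194.99812,[[0.0024,-0.98,0.1992,240.1557],[-1.0,-0.0005,0.0095,-13.4728],[-0.0092,-0.1992,-0.9799,1387.1834]])}
def proj(c,P):
    f,cx,cy,T=CAM[c]; T=np.array(T); p=T[:,:3].T@(np.asarray(P,float)-T[:,3]); return np.array([f*p[0]/p[2]+cx,f*p[1]/p[2]+cy])
def ray(c,uv,z):
    f,cx,cy,T=CAM[c]; T=np.array(T); d=T[:,:3]@np.array([(uv[0]-cx)/f,(uv[1]-cy)/f,1]); return T[:,3]+d*(z-T[2,3])/d[2]
def W(pose,p):
    x,y,a=pose[:3]; c,s=np.cos(a),np.sin(a); return np.array([x+c*p[0]-s*p[1],y+s*p[0]+c*p[1],p[2]])
def fit(obs,x0):
    r=lambda q:np.concatenate([proj(c,W(q,p))-uv for c,p,uv in obs])
    s=least_squares(r,x0,loss="soft_l1"); return s.x,r(s.x).reshape(-1,2)
E
python3 - <<'E'
from h import *
np.set_printoptions(precision=1,suppress=True)
def show(n,o,x0):
    q,r=fit(o,x0); print(n,q[:2],np.degrees(q[2])); print(np.hstack([r]).tolist() and np.round(r,1).tolist()); return q
mt=[(-1,1),(-1,-1)]
t,s="top","scene"
# mat: x length 200 -> edges; top corners order TL,TR,BR,BL
T=[(156,201.5),(223.25,184.25),(234,233.25),(164.5,251.5)]; S=[(442,176.25),(399.5,202),(372,174.25),(413.75,150.75)]
for uv in T: print("mat",ray(t,uv,3))
for uv in S: print("matS",ray(s,uv,3))
for uv in [(399,167),(464,159),(476,221),(410,231)]: print("trayT",ray(t,uv,48))
for uv in [(179,240),(231,208),(256,246),(199,282)]: print("trayS",ray(s,uv,48))
b=[(t,(34,-63,140),(275.25,140.5)),(t,(34,63,140),(270.25,185.75)),(t,(-36,-63,140),(302.75,141.5)),(t,(-36,63,140),(297.5,190.5)),
(t,(-139,65,186),(337,191.75)),(t,(-191,65,186),(357.25,192.2)),(t,(-139,-73,186),(342.5,137)),(t,(-191,-73,186),(362.5,138.7)),
(s,(34,-63,140),(369.25,214.25)),(s,(34,63,140),(356,181.5)),(s,(-36,-63,140),(346.25,219)),(s,(-36,63,140),(335,186)),(s,(-36,-63,105),(346.25,225)),(s,(34,-63,0),(365.5,239)),(s,(-191,-73,186),(293.5,221.5)),(s,(-139,-73,186),(312,218.5))]
q=show("bin",b,[450,50,1.5])
sc=[(t,(78,49,0),(147+126/4,180+215/4)),(t,(78,-49,0),(147+108/4,180+78/4)),(t,(-20,-49,3),(147+248/4,180+55/4)),(t,(-20,49,3),(147+263/4,180+192/4)),(t,(-2,0,26),(197.7,213.9)),(t,(78,0,0),(173.3,215.7)),
(s,(-2,0,26),(403.6,177.2)),(s,(78,0,0),(417.8,168.3)),(s,(-11,0,115),(403.9,155.2))]
sc=[(c,(p[0],p[1],p[2]+3),uv) for c,p,uv in sc]
q2=show("scoop",sc,[430,300,1.7])
print("handle top proj",proj(t,W(q2,(-11,0,163))),proj(s,W(q2,(-11,0,163))))
E
```

```text
mat [502.4 468.6   3. ]
mat [552.8 278.7   3. ]
mat [411.8 242.6   3. ]
mat [360.4 435.    3. ]
matS [509.6 466.6   3. ]
matS [558.1 278.8   3. ]
matS [418.  242.3   3. ]
matS [369.4 430.1   3. ]
trayT [ 592.  -218.6   48. ]
trayT [ 615.  -400.2   48. ]
trayT [ 440.5 -423.2   48. ]
trayT [ 413.  -243.2   48. ]
trayS [ 484.2 -427.9   48. ]
trayS [ 422.9 -253.3   48. ]
trayS [ 583.8 -216.1   48. ]
trayS [ 641.4 -398.4   48. ]
bin [577.9  89.3] 6923.6287060814575
[[0.7, -1.7], [-0.7, -0.5], [-0.3, 0.1], [-1.0, -2.2], [-0.4, -2.1], [0.3, -0.3], [-0.0, -0.4], [0.4, 0.1], [-0.0, -1.6], [0.6, -1.9], [-0.3, -1.5], [-0.5, -2.1], [-0.9, -0.9], [-0.5, -1.1], [-0.4, 0.7], [-0.3, -0.0]]
scoop [471.  331.7] 99.3250773736067
[[-0.7, 0.1], [0.3, 0.5], [-0.8, 0.6], [-0.6, 0.1], [4.1, -3.1], [2.7, 1.1], [-0.9, -3.2], [2.3, 1.7], [0.8, 2.4]]
handle top proj [192.4 201.2] [406.9 148.1]
```

```bash
python3 - <<'E'
from h import *
import cv2
np.set_printoptions(precision=1,suppress=True)
t,s="top","scene"; D=.375
def show(n,o,x0):
    q,r=fit(o,x0); print(n,q[:2],np.degrees(q[2])%360); print(np.round(r,1).tolist()); return q
T=[(156,201.5),(223.25,184.25),(234,233.25),(164.5,251.5)]; S=[(442,176.25),(399.5,202),(372,174.25),(413.75,150.75)]
# mat corners: TL(top)=world(502,468) ...
loc=[(100,-75),(-100,-75),(-100,75),(100,75)]
m=[(t,(*p,3),np.array(u)-D) for p,u in zip(loc,T)]+[(s,(*p,3),np.array(u)-D) for p,u in zip(loc,[S[0],S[1],S[2],S[3]])]
show("mat",m,[458,355,1.8])
b=[(t,(34,-63,140),(275.25,140.5)),(t,(34,63,140),(270.25,185.75)),(t,(-36,-63,140),(302.75,141.5)),(t,(-36,63,140),(297.5,190.5)),
(t,(-139,65,186),(337,191.75)),(t,(-191,65,186),(357.25,192.2)),(t,(-139,-73,186),(342.5,137)),(t,(-191,-73,186),(362.5,138.7)),
(s,(34,-63,140),(369.25,214.25)),(s,(34,63,140),(356,181.5)),(s,(-36,-63,140),(346.25,219)),(s,(-36,63,140),(335,186)),(s,(-36,-63,105),(346.25,225)),(s,(34,-63,0),(365.5,239)),(s,(-191,-73,186),(293.5,221.5)),(s,(-139,-73,186),(312,218.5))]
b=[(c,p,np.array(u)-D) for c,p,u in b]
show("bin",b,[570,90,1.45]); 
for c in (t,s): show("bin "+c,[o for o in b if o[0]==c],[570,90,1.45])
sc=[(t,(78,49,3),(147+126/4,180+215/4)),(t,(78,-49,3),(147+108/4,180+78/4)),(t,(-20,-49,6),(147+248/4,180+55/4)),(t,(-20,49,6),(147+263/4,180+192/4)),
(s,(78,-49,3),(365+258/4,140+162/4)),(s,(-20,-49,6),(365+168/4,140+207/4)),(s,(-20,49,6),(365+99/4,140+130/4)),(s,(78,49,3),(365+190/4,140+88/4))]
sc=[(c,p,np.array(u)-D) for c,p,u in sc]
show("scoop",sc,[471,331,1.73])
for c in (t,s): show("scoop "+c,[o for o in sc if o[0]==c],[471,331,1.73])
from station import vision, spotter
for c in (t,s):
    vision.read_camera(c)
    for r in spotter.regions_of(c,"tray")[:3]:
        print(c,round(float(r["p"]),2),r["bbox"])
        cs,_=cv2.findContours(r["region"].astype(np.uint8),cv2.RETR_EXTERNAL,cv2.CHAIN_APPROX_NONE); k=max(cs,key=cv2.contourArea)
        a=cv2.approxPolyDP(cv2.convexHull(k),6,True)[:,0]; print([ (u.tolist(),np.round(ray(c,u,48)[:2]).tolist()) for u in a])
E
```

```text
mat [458.9 356.6] 104.59830372711794
[[-0.9, -1.0], [0.4, -1.0], [1.0, 0.5], [0.6, 0.1], [1.3, -0.7], [0.2, 0.1], [-0.8, -0.8], [0.4, -1.5]]
bin [578.   89.4] 83.60994305702424
[[1.1, -1.4], [-0.4, -0.1], [-0.0, 0.5], [-0.7, -1.9], [-0.0, -1.8], [0.6, 0.1], [0.3, -0.0], [0.8, 0.4], [0.4, -1.2], [1.0, -1.5], [0.1, -1.2], [-0.1, -1.7], [-0.5, -0.5], [-0.1, -0.7], [0.0, 1.1], [0.1, 0.4]]
bin top [575.8  90. ] 84.27288343846952
[[0.5, -0.5], [-0.3, 0.9], [-0.5, 1.1], [-0.6, -1.2], [0.1, -1.5], [0.8, 0.1], [-0.2, 0.2], [0.3, 0.4]]
bin scene [580.6  88.8] 82.93679804693969
[[0.4, -0.3], [1.5, -0.8], [-0.0, -0.5], [0.2, -1.2], [-0.7, 0.2], [-0.1, 0.2], [-0.4, 1.3], [-0.2, 0.7]]
scoop [474.1 331.6] 99.7960845461771
[[-0.1, -0.4], [0.6, 0.1], [-0.5, -0.1], [0.0, -0.7], [0.0, -0.1], [-0.3, -0.6], [0.1, -0.7], [-0.3, -0.3]]
scoop top [473.1 331.5] 99.53328083680182
[[-0.1, -0.2], [0.7, 0.3], [-0.4, 0.3], [-0.0, -0.3]]
scoop scene [476.1 331.1] 100.27694505369139
[[0.2, 0.2], [0.0, -0.1], [0.1, -0.2], [-0.3, 0.1]]
top 0.92 [397.7, 159.0, 476.2, 235.3]
[([462, 158], [618.0, -395.0]), ([477, 221], [441.0, -426.0]), ([410, 232], [410.0, -243.0]), ([398, 169], [586.0, -216.0])]
scene 0.8 [177.4, 208.7, 256.4, 284.1]
[([230, 207], [418.0, -255.0]), ([256, 256], [616.0, -225.0]), ([202, 282], [644.0, -390.0]), ([178, 230], [448.0, -425.0])]
scene 0.19 [287.3, 184.3, 369.6, 249.2]
[([356, 182], [462.0, 159.0]), ([368, 212], [586.0, 148.0]), ([364, 238], [669.0, 97.0]), ([313, 248], [649.0, -59.0]), ([292, 230], [567.0, -98.0]), ([288, 201], [459.0, -76.0])]
```

Emit:
play_rows(series=[{"offset": [-0.0135,0.037,0],"twist": [0,0,7]},{"offset": [-0.027,0.074,0],"twist": [0,0,14]},{"offset": [-0.0405,0.111,0],"twist": [0,0,21]},{"offset": [-0.054,0.148,0],"twist": [0,0,28]},{"offset": [-0.0675,0.1855,0],"twist": [0,0,35]}], fingers=1)

```text
t: 1.72
tool_pos: [393.8, 403.2, 231.5]
orientation: [[0.868, 0.496, 0.0], [0.496, -0.868, 0.0], [0.0, -0.0, -1.0]]
contact_force: [0.2, 0.6, 0.5]
gripper_width: 85.5
```

```bash
cat >> h.py <<'E'
from scipy.spatial.transform import Rotation as Ro
BIN=(578.,89.5,np.radians(83.6))
def Rt(yaw,pitch):  # tool R for scoop heading yaw, nose-up pitch (deg)
    return (Ro.from_euler("z",yaw-90,degrees=True)*Ro.from_matrix(np.diag([1.,-1,-1]))*Ro.from_euler("x",pitch,degrees=True)).as_matrix()
def delta(P,R,s):  # offset m, twist deg from state s to pose P,R
    R0=np.array(s["orientation"]); return np.round(R0.T@(np.array(P)-s["tool_pos"])/1e3,4).tolist(), np.round(Ro.from_matrix(R0.T@R).as_rotvec(degrees=True),1).tolist()
E
python3 - <<'E'
from h import *; from station import env
s=env.sense(); print(s["t"],s["tool_pos"],s["q"])
print(delta([476.4,320.5,215],Rt(99.8,0),s)); print(delta([476.4,320.5,100],Rt(99.8,0),s))
E
```

```text
1.7167 [393.81080439 403.16625109 231.46772466] [4.04594361e+01 1.82024673e+00 9.12076780e+01 1.21600498e-03
 8.69472748e+01 1.07368419e+01]
([0.0307, 0.1127, 0.0165], [-0.0, -0.0, 19.9])
([0.0307, 0.1128, 0.1315], [-0.0, -0.0, 19.9])
```

Emit:
play_rows(series=[{"offset": [0.01,0.038,0],"twist": [0,0,6.6]},{"offset": [0.02,0.075,0.005],"twist": [0,0,13.3]},{"offset": [0.0307,0.1125,0.01],"twist": [0,0,19.9]},{"offset": [0.0307,0.1125,0.015],"twist": [0,0,19.9]},{"offset": [0.0307,0.1125,0.015],"twist": [0,0,19.9]}])

```text
t: 2.13
tool_pos: [476.7, 320.4, 214.9]
orientation: [[0.985, 0.172, -0.002], [0.172, -0.985, -0.001], [-0.002, 0.001, -1.0]]
contact_force: [0.0, -0.1, -0.4]
gripper_width: 85.5
```

```bash
python3 - <<'E'
from h import *; from station import env,vision
import cv2
s=env.sense(); print(s["t"],s["tool_pos"])
print(delta([476.4,320.5,100],Rt(99.8,0),s))
o=[]
for c,(x,y) in (("scene",(365,120)),("top",(147,160))):
    f=vision.read_camera(c)["frame"][:,:,::-1]; o.append(cv2.resize(f[y:y+100,x:x+100],None,fx=4,fy=4,interpolation=cv2.INTER_CUBIC))
cv2.imwrite("pics/above.png",np.hstack(o))
E
```

```text
2.1333 [476.65337411 320.36098911 214.93133852]
([-0.0, -0.0003, 0.1149], [0.0, 0.1, 0.1])
```

View pics/above.png

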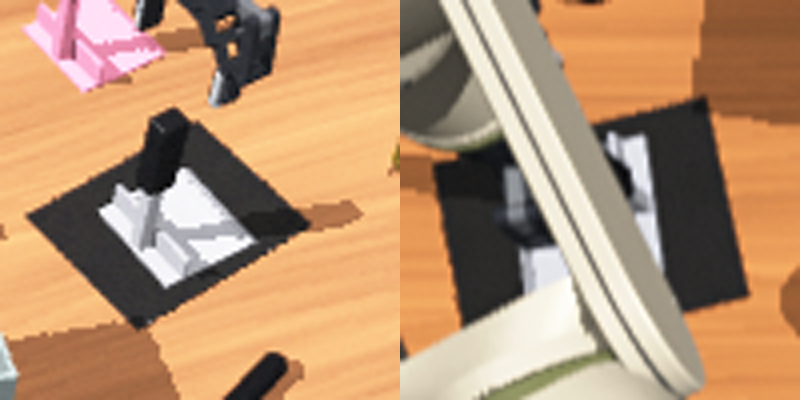

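The scene view shows the fingers hovering over the handle, with tips near crop (150,22) and (220,97) and the handle top at (167,118). I'll check this against the projection.

```bash
python3 - <<'E'
from h import *
for z in (215,222,228): 
    for dx in (-43,0,43): print(z,dx,(proj("scene",[476.6+dx*.985,320.4+dx*.17,z])-[365,120])*4)
print("handle top",(proj("scene",[476.4,320.5,163])-[365,120])*4)
E
```

```text
215 -43 [147.07623748  34.93332401]
215 0 [180.63448151  69.65704914]
215 43 [215.30303109 105.52964084]
222 -43 [148.46672134  28.45315361]
222 0 [182.18628337  63.21439617]
222 43 [217.02617247  99.13057548]
228 -43 [149.66759058  22.85665762]
228 0 [183.52663752  57.6496157 ]
228 43 [218.51470905  93.60273949]
handle top [169.49219223 115.69830777]
```

Emit:
play_rows(series=[{"offset": [0,0,0.035],"twist": [0,0,0]},{"offset": [0,0,0.07],"twist": [0,0,0]},{"offset": [0,0,0.1],"twist": [0,0,0]},{"offset": [0,0,0.115],"twist": [0,0,0]},{"offset": [0,0,0.115],"twist": [0,0,0]}])

```text
t: 2.65
tool_pos: [471.8, 322.3, 96.7]
orientation: [[0.984, 0.179, -0.007], [0.179, -0.984, -0.003], [-0.007, 0.002, -1.0]]
contact_force: [-0.2, 0.1, -0.3]
gripper_width: 85.4
```

Emit:
play_rows(series=[{"offset": [0,0,0],"twist": [0,0,0]},{"offset": [0,0,0],"twist": [0,0,0]},{"offset": [0,0,0],"twist": [0,0,0]},{"offset": [0,0,0],"twist": [0,0,0]},{"offset": [0,0,0],"twist": [0,0,0]}], fingers=-1)

```text
t: 3.07
tool_pos: [476.6, 323.0, 102.9]
orientation: [[0.984, 0.176, 0.002], [0.176, -0.984, 0.001], [0.002, -0.001, -1.0]]
contact_force: [-3.0, -1.3, 1.2]
gripper_width: 25.5
```

Emit:
play_rows(series=[{"offset": [0,0,0],"twist": [0,0,0]},{"offset": [0,0,0],"twist": [0,0,0]},{"offset": [0,0,0],"twist": [0,0,0]},{"offset": [0,0,0],"twist": [0,0,0]},{"offset": [0,0,0],"twist": [0,0,0]}])

```text
t: 3.48
tool_pos: [476.3, 322.7, 102.4]
orientation: [[0.984, 0.176, 0.001], [0.176, -0.984, 0.001], [0.001, -0.001, -1.0]]
contact_force: [-2.7, -0.6, 6.8]
gripper_width: 21.6
```

```bash
cat >> h.py <<'E'
G=np.array([-9.,0,99.4]); A=np.radians(20)
def XZ(p): p=np.radians(p); return np.array([np.cos(p),0,np.sin(p)]),np.array([-np.sin(p),0,np.cos(p)])
def tcp(org,p,base=BIN,g=None):  # scoop origin in base frame + pitch -> tool pose
    X,Z=XZ(p); g=G if g is None else g
    return W(base,np.array(org,float)+g[0]*X+g[2]*Z), Rt(np.degrees(base[2]),p)
def onface(tipx,off,p=-20,y=0):
    n=np.array([np.sin(A),0,np.cos(A)]); tip=np.array([tipx,y,12-tipx*np.tan(A)])+off*n
    return tip-78*XZ(p)[0]
def scoop(s,base=BIN):  # current scoop origin, tip (base frame), pitch
    R=np.array(s["orientation"]); X=-R[:,1]; Z=-R[:,2]; o=np.array(s["tool_pos"])-G[0]*X-G[2]*Z
    c,q=np.cos(base[2]),np.sin(base[2]); M=np.array([[c,q,0],[-q,c,0],[0,0,1]]); b=np.array([base[0],base[1],0])
    return M@(o-b), M@(o+78*X-b), np.degrees(np.arcsin(X[2])), np.degrees(np.arctan2(X[1],X[0])-base[2])
E
python3 - <<'E'
from h import *; from station import env
s=env.sense(); print(s["q"],s["contact_force"]); P,R=tcp(onface(-75,130),-20); print(P,delta(P,R,s))
P,R=tcp(onface(-75,0),-20); print(P)
E
```

```text
[2.90062135e+01 9.19776802e+00 9.71903490e+01 7.49189293e-03
 7.35314111e+01 1.88765150e+01] [-2.65897189 -0.580003    6.83693349]
[569.27266958  11.69409639 284.61900725] ([0.0371, 0.3224, -0.1823], [-19.9, -3.0, 16.3])
[564.31646895 -32.49142761 162.45896655]
```

Emit:
play_rows(series=[{"offset": [0,0,-0.02],"twist": [0,0,0]},{"offset": [0,0,-0.06],"twist": [0,0,0]},{"offset": [0,0,-0.1],"twist": [0,0,0]},{"offset": [0,0,-0.14],"twist": [0,0,0]},{"offset": [0,0,-0.18],"twist": [0,0,0]}])

```text
t: 3.9
tool_pos: [475.3, 322.0, 282.6]
orientation: [[0.984, 0.176, -0.001], [0.176, -0.984, -0.001], [-0.001, 0.0, -1.0]]
contact_force: [1.3, 0.8, -1.1]
gripper_width: 21.7
```

```bash
python3 - <<'E'
from h import *; from station import env
s=env.sense(); print(s["tool_pos"],s["contact_force"],s["gripper_width"]); P,R=tcp(onface(-75,130),-20); print(P,delta(P,R,s))
E
```

```text
[475.32931495 321.97075509 282.64509615] [ 1.3459824   0.78428625 -1.11327404] 21.70712625302006
[569.27266958  11.69409639 284.61900725] ([0.038, 0.322, -0.0019], [-19.8, -2.8, 16.4])
```

Emit:
play_rows(series=[{"offset": [0.0045,0.039,0],"twist": [-2.4,-0.3,2]},{"offset": [0.009,0.078,0],"twist": [-4.8,-0.6,4]},{"offset": [0.0135,0.117,0],"twist": [-7.2,-1,6]},{"offset": [0.018,0.156,0],"twist": [-9.6,-1.3,8]},{"offset": [0.0225,0.195,0],"twist": [-12,-1.7,10]}])

```text
t: 4.32
tool_pos: [532.4, 132.7, 281.2]
orientation: [[1.0, 0.001, -0.011], [-0.001, -0.977, -0.211], [-0.011, 0.211, -0.977]]
contact_force: [0.1, 1.1, -2.0]
gripper_width: 21.5
```

```bash
python3 - <<'E'
from h import *; from station import env
s=env.sense(); print(s["tool_pos"],s["contact_force"],s["gripper_width"]); P,R=tcp(onface(-75,130),-20); print(delta(P,R,s))
E
```

```text
[532.37019724 132.65357132 281.23851921] [ 0.07203103  1.10588732 -2.00896242] 21.50411066356649
([0.037, 0.119, 0.0218], [-7.8, -1.1, 6.3])
```

Emit:
play_rows(series=[{"offset": [0.011,0.034,0.006],"twist": [-2.3,-0.3,1.9]},{"offset": [0.022,0.068,0.012],"twist": [-4.6,-0.6,3.8]},{"offset": [0.033,0.1,0.018],"twist": [-6.8,-0.9,5.5]},{"offset": [0.037,0.119,0.0218],"twist": [-7.8,-1.1,6.3]},{"offset": [0.037,0.119,0.0218],"twist": [-7.8,-1.1,6.3]}])

```text
t: 4.73
tool_pos: [569.5, 10.1, 283.5]
orientation: [[0.993, -0.107, -0.04], [-0.114, -0.933, -0.341], [-0.001, 0.343, -0.939]]
contact_force: [0.5, -0.2, -1.8]
gripper_width: 21.4
```

```bash
python3 - <<'E'
from h import *; from station import env,vision
import cv2
s=env.sense(); print(s["t"],s["q"],s["contact_force"],scoop(s)); P,R=tcp(onface(-75,130),-20); print(delta(P,R,s))
P,R=tcp(onface(-75,8),-20); print(delta(P,R,s))
o=[]
for c,(x,y) in (("scene",(275,130)),("top",(265,100))):
    f=vision.read_camera(c)["frame"][:,:,::-1]; o.append(cv2.resize(f[y:y+130,x:x+100],None,fx=4,fy=4,interpolation=cv2.INTER_CUBIC))
cv2.imwrite("pics/bin1.png",np.hstack(o))
E
```

```text
4.7333 [  8.06161523   6.74648327  82.93001856 -19.46398168  95.30603721
  13.64275967] [ 0.47731385 -0.16932111 -1.79671077] (array([-105.46611821,   -0.27222129,  187.05084506]), array([-32.19950184,  -0.45111276, 160.29321205]), np.float64(-20.06259709377734), np.float64(-0.1398959851279425))
([-0.0004, -0.0011, -0.0016], [0.1, 0.1, -0.1])
([-0.0002, -0.0012, 0.1204], [0.1, 0.1, -0.1])
```

View pics/bin1.png

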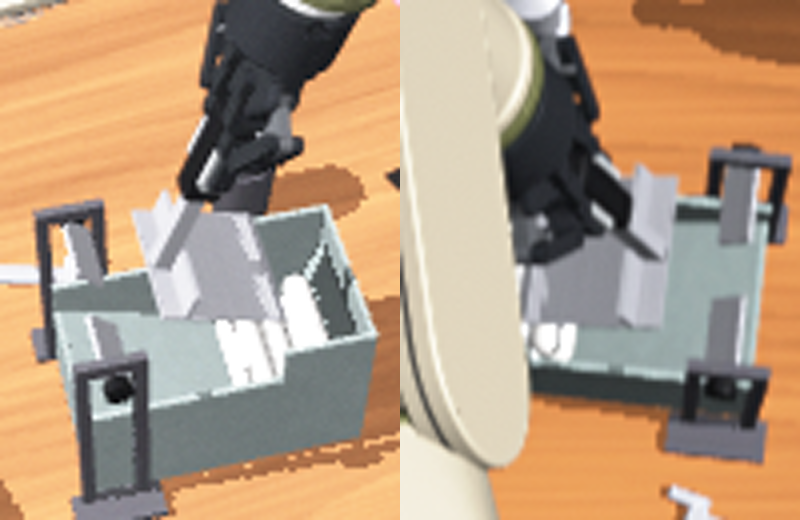

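The scoop is over the bin and aligned (scene crop 200,260), the heap shows below its nose, and the handle is square in the grip. Next I'll feel for the bar with the empty scoop, nose up 18°.

```bash
python3 - <<'E'
from h import *; from station import env
s=env.sense()
for n,o in (("B'",[-110,0,150]),("B",[-115,0,112]),("C",[-143,0,108])):
    P,R=tcp(o,18); print(n,P,delta(P,R,s))
E
```

```text
B' [561.36038621 -58.84549905 241.75386477] ([0.0004, 0.054, 0.0642], [37.9, 0.0, 0.0])
B [560.80304154 -63.81433864 203.75386477] ([0.0005, 0.0458, 0.1016], [37.9, 0.0, 0.0])
C [557.68191144 -91.63984038 199.75386477] ([0.0004, 0.0708, 0.1149], [37.9, 0.0, 0.0])
```

Emit:
play_rows(series=[{"offset": [0,0.01,0.01],"twist": [7,0,0]},{"offset": [0,0.022,0.022],"twist": [14,0,0]},{"offset": [0,0.034,0.036],"twist": [21,0,0]},{"offset": [0,0.045,0.05],"twist": [28,0,0]},{"offset": [0.0004,0.054,0.064],"twist": [35,0,0]}])

```text
t: 5.25
tool_pos: [562.8, -58.1, 245.0]
orientation: [[0.994, -0.102, 0.036], [-0.108, -0.959, 0.263], [0.007, -0.265, -0.964]]
contact_force: [-0.7, -0.3, -3.5]
gripper_width: 21.2
```

```bash
python3 - <<'E'
from h import *; from station import env
s=env.sense(); print(s["q"],scoop(s))
for n,o in (("B",[-115,0,112]),("C",[-143,0,108])):
    P,R=tcp(o,18); print(n,P,delta(P,R,s))
E
```

```text
[-20.79552855   2.968613    89.97435681  14.97983213  90.59746493
 -14.94663152] (array([-113.33129232,   -1.87893266,  151.59971836]), array([-38.12610868,  -1.48405014, 172.28846945]), np.float64(15.38123780565778), np.float64(0.3008422163927936))
B [560.80304154 -63.81433864 203.75386477] ([-0.0016, 0.0166, 0.0382], [2.6, -0.3, 0.3])
C [557.68191144 -91.63984038 199.75386477] ([-0.0018, 0.0447, 0.0347], [2.6, -0.3, 0.3])
```

Emit:
play_rows(series=[{"offset": [-0.001,0.008,0.02],"twist": [2,0,0]},{"offset": [-0.0016,0.0166,0.038],"twist": [2.6,-0.3,0.3]},{"offset": [-0.0016,0.031,0.0364],"twist": [2.6,-0.3,0.3]},{"offset": [-0.0018,0.0447,0.0347],"twist": [2.6,-0.3,0.3]},{"offset": [-0.0018,0.0447,0.0347],"twist": [2.6,-0.3,0.3]}])

```text
t: 5.67
tool_pos: [556.3, -93.8, 197.7]
orientation: [[0.994, -0.109, 0.028], [-0.113, -0.947, 0.3], [-0.006, -0.301, -0.954]]
contact_force: [0.1, 0.7, -2.1]
gripper_width: 20.9
```

Emit:
play_rows(series=[{"offset": [0,0,0],"twist": [0,0,0]},{"offset": [0,0,0],"twist": [0,0,0]}])

```text
t: 5.83
tool_pos: [557.3, -91.8, 199.1]
orientation: [[0.994, -0.108, 0.031], [-0.112, -0.947, 0.301], [-0.003, -0.303, -0.953]]
contact_force: [0.3, 0.9, -1.4]
gripper_width: 21.1
```

```bash
python3 - <<'E'
from h import *; from station import env
s=env.sense(); print(s["t"],s["contact_force"],s["torque"],scoop(s))
for n,o in (("C",[-143,0,108]),("up",[-143,0,118])):
    P,R=tcp(o,18); print(n,P,delta(P,R,s))
E
```

```text
5.8333 [ 0.31675477  0.92799601 -1.35429642] [-0.37689529  0.01597673  0.08171209] (array([-143.819901  ,    0.69944136,  107.12631814]), array([-69.47776824,   0.56512074, 130.73202203]), np.float64(17.616070293903153), np.float64(-0.10352132465671983))
C [557.68191144 -91.63984038 199.75386477] ([0.0004, -0.0004, -0.0005], [0.4, 0.2, -0.1])
up [557.68191144 -91.63984038 209.75386477] ([0.0004, -0.0034, -0.0101], [0.4, 0.2, -0.1])
```

Emit:
play_rows(series=[{"offset": [0,-0.001,-0.003],"twist": [0.2,0,0]},{"offset": [0,-0.002,-0.006],"twist": [0.4,0,0]},{"offset": [0,-0.003,-0.0095],"twist": [0.4,0,0]},{"offset": [0,-0.003,-0.0095],"twist": [0.4,0,0]}])

```text
t: 6.17
tool_pos: [557.0, -92.4, 209.1]
orientation: [[0.994, -0.109, 0.032], [-0.113, -0.945, 0.308], [-0.004, -0.31, -0.951]]
contact_force: [0.4, -0.2, -1.6]
gripper_width: 21.4
```

Emit:
play_rows(series=[{"offset": [0,-0.0004,-0.0012],"twist": [0,0,0]},{"offset": [0,-0.0008,-0.0024],"twist": [0,0,0]},{"offset": [0,-0.0012,-0.0036],"twist": [0,0,0]},{"offset": [0,-0.0012,-0.0038],"twist": [0,0,0]}])

```text
t: 6.5
tool_pos: [556.4, -92.5, 211.8]
orientation: [[0.993, -0.11, 0.03], [-0.114, -0.944, 0.309], [-0.006, -0.31, -0.951]]
contact_force: [0.1, 0.5, -1.1]
gripper_width: 21.4
```

Emit:
play_rows(series=[{"offset": [0,-0.0003,-0.001],"twist": [0,0,0]},{"offset": [0,-0.0006,-0.002],"twist": [0,0,0]},{"offset": [0,-0.0009,-0.003],"twist": [0,0,0]},{"offset": [0,-0.0009,-0.003],"twist": [0,0,0]}])

```text
t: 6.83
tool_pos: [556.4, -92.6, 214.9]
orientation: [[0.993, -0.11, 0.03], [-0.114, -0.944, 0.309], [-0.005, -0.31, -0.951]]
contact_force: [-0.2, 0.3, -1.6]
gripper_width: 21.3
```

```bash
python3 - <<'E'
from h import *; from station import env
s=env.sense(); print(s["t"],s["contact_force"],s["torque"],scoop(s))
R=np.array(s["orientation"]);o,_,p,_=scoop(s);X,Z=XZ(p); print("rim",o-2*X+26*Z)
E
```

```text
6.8333 [-0.15498749  0.26856835 -1.59250681] [-0.32285273  0.02507514 -0.0018239 ] (array([-144.0280917 ,    1.52672764,  123.23172719]), array([-69.87413456,   1.21863161, 147.42047906]), np.float64(18.06599252163403), np.float64(-0.2380520379421777))
rim [-153.99240892    1.52672764  147.32970185]
```

Emit:
play_rows(series=[{"offset": [0,-0.0003,-0.001],"twist": [0,0,0]},{"offset": [0,-0.0006,-0.002],"twist": [0,0,0]},{"offset": [0,-0.0009,-0.003],"twist": [0,0,0]},{"offset": [0,-0.0009,-0.003],"twist": [0,0,0]}])

```text
t: 7.17
tool_pos: [556.3, -92.7, 217.9]
orientation: [[0.993, -0.11, 0.03], [-0.114, -0.944, 0.309], [-0.006, -0.31, -0.951]]
contact_force: [0.1, 0.5, -2.5]
gripper_width: 21.0
```

Emit:
play_rows(series=[{"offset": [0,-0.0003,-0.001],"twist": [0,0,0]},{"offset": [0,-0.0006,-0.002],"twist": [0,0,0]},{"offset": [0,-0.0006,-0.002],"twist": [0,0,0]}])

```text
t: 7.42
tool_pos: [556.0, -92.6, 218.5]
orientation: [[0.993, -0.111, 0.029], [-0.114, -0.944, 0.309], [-0.007, -0.31, -0.951]]
contact_force: [2.8, 1.7, -12.5]
gripper_width: 21.4
```

Emit:
play_rows(series=[{"offset": [0,0.002,0.006],"twist": [0,0,0]},{"offset": [0,0.0045,0.0143],"twist": [0,0,0]},{"offset": [0,0.0045,0.0143],"twist": [0,0,0]}])

```text
t: 7.67
tool_pos: [555.6, -92.3, 203.3]
orientation: [[0.993, -0.11, 0.028], [-0.114, -0.944, 0.31], [-0.008, -0.311, -0.95]]
contact_force: [-1.1, 0.7, -3.5]
gripper_width: 21.3
```

```bash
python3 - <<'E'
from h import *; from station import env
s=env.sense(); print(s["t"],s["contact_force"],s["torque"],scoop(s))
for n,o,p in (("B",[-112,0,115],18),("B'",[-108,0,150],18),("B''",[-108,0,150],-17),("H",onface(-75,80),-20)):
    P,R=tcp(o,p); print(n,o,delta(P,R,s))
E
```

```text
7.6667 [-1.14408437  0.73854959 -3.54191748] [-0.36022096  0.08984457  0.03722035] (array([-143.71236608,    2.62100934,  111.62727501]), array([-69.57520482,   2.26726609, 135.86683332]), np.float64(18.105252663819805), np.float64(-0.27338302913918733))
B [-112, 0, 115] ([0.0019, -0.0314, 0.0066], [-0.1, 0.4, -0.3])
B' [-108, 0, 150] ([0.0016, -0.0461, -0.0254], [-0.1, 0.4, -0.3])
B'' [-108, 0, 150] ([0.0014, -0.1047, -0.0125], [-35.1, 0.4, -0.1])
H [-120.93441296    0.          141.15074841] ([0.0015, -0.0941, -0.0054], [-38.1, 0.5, -0.1])
```

Emit:
play_rows(series=[{"offset": [0.0018,-0.0314,0.0066],"twist": [0,0.4,-0.3]},{"offset": [0.0016,-0.0461,-0.0254],"twist": [-3,0.4,-0.3]},{"offset": [0.0016,-0.055,-0.024],"twist": [-10,0.4,-0.2]},{"offset": [0.0016,-0.066,-0.02],"twist": [-17,0.4,-0.2]},{"offset": [0.0015,-0.078,-0.016],"twist": [-24,0.4,-0.1]}])

```text
t: 8.08
tool_pos: [567.3, -24.6, 247.4]
orientation: [[0.993, -0.115, -0.005], [-0.115, -0.987, -0.108], [0.008, 0.108, -0.994]]
contact_force: [-0.1, 0.4, -3.2]
gripper_width: 21.4
```

```bash
python3 - <<'E'
from h import *; from station import env
s=env.sense(); print(s["t"],s["contact_force"],s["torque"],scoop(s))
for n,o,p in (("H",onface(-75,80),-20),("L",onface(-75,8),-20)):
    P,R=tcp(o,p); print(n,o,delta(P,R,s))
E
```

```text
8.0833 [-0.06665158  0.37095352 -3.18305984] [0.10897564 0.02643143 0.00191494] (array([-116.39971337,   -2.85449578,  147.65503374]), array([-38.85832265,  -3.18840856, 139.21576669]), np.float64(-6.211317816403818), np.float64(-0.2467285445265062))
H [-120.93441296    0.          141.15074841] ([-0.0022, -0.0201, 0.0077], [-13.8, -0.4, -0.3])
L [-145.55986327    0.           73.49287972] ([-0.0027, -0.003, 0.0776], [-13.8, -0.4, -0.3])
```

Emit:
play_rows(series=[{"offset": [-0.0015,-0.01,0.004],"twist": [-7,-0.2,-0.1]},{"offset": [-0.0022,-0.0201,0.0077],"twist": [-13.8,-0.4,-0.3]},{"offset": [-0.0022,-0.0201,0.0077],"twist": [-13.8,-0.4,-0.3]},{"offset": [-0.0024,-0.0125,0.038],"twist": [-13.8,-0.4,-0.3]},{"offset": [-0.0026,-0.0058,0.066],"twist": [-13.8,-0.4,-0.3]}])

```text
t: 8.5
tool_pos: [564.8, -22.9, 179.0]
orientation: [[0.994, -0.099, -0.038], [-0.106, -0.937, -0.333], [-0.003, 0.336, -0.942]]
contact_force: [0.2, -0.7, -3.1]
gripper_width: 21.3
```

Emit:
play_rows(series=[{"offset": [0,0,0],"twist": [0,0,0]},{"offset": [0,0,0],"twist": [0,0,0]}])

```text
t: 8.67
tool_pos: [561.6, -25.1, 176.6]
orientation: [[0.994, -0.1, -0.048], [-0.111, -0.936, -0.334], [-0.011, 0.337, -0.941]]
contact_force: [-0.6, -0.4, -1.9]
gripper_width: 21.2
```

```bash
python3 - <<'E'
from h import *; from station import env,vision
import cv2
s=env.sense(); print(s["t"],s["contact_force"],s["torque"],scoop(s))
for n,o,p in (("8",onface(-75,8),-20),("L",onface(-75,0),-20)):
    P,R=tcp(o,p); print(n,o,delta(P,R,s))
o=[]
for c,(x,y) in (("scene",(275,130)),("top",(265,100))):
    f=vision.read_camera(c)["frame"][:,:,::-1]; o.append(cv2.resize(f[y:y+130,x:x+100],None,fx=4,fy=4,interpolation=cv2.INTER_CUBIC))
cv2.imwrite("pics/bin2.png",np.hstack(o))
E
```

```text
8.6667 [-0.62456956 -0.42024027 -1.88181791] [ 0.27937893 -0.00544139 -0.01703472] (array([-140.74158643,    4.54102577,   80.01939688]), array([-67.3124697 ,   4.8993165 ,  53.71281133]), np.float64(-19.71026452667757), np.float64(0.2795673527143676))
8 [-145.55986327    0.           73.49287972] ([0.0036, 0.0019, 0.0077], [-0.3, 0.6, 0.3])
L [-148.29602442    0.           65.97533875] ([0.0036, 0.0019, 0.0157], [-0.3, 0.6, 0.3])
```

View pics/bin2.png

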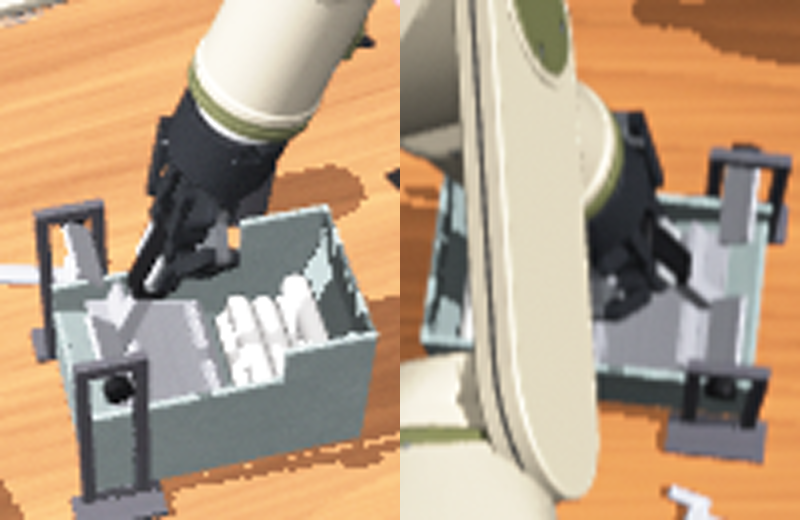

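The scene crop shows the scoop lying along the near face inside the bin, just short of the heap (tip around crop 215,370). It has drifted about 4 mm sideways, so I'll correct that and lower it to touch.

Emit:
play_rows(series=[{"offset": [0.002,0.001,0.003],"twist": [-0.3,0.6,0.3]},{"offset": [0.0036,0.002,0.006],"twist": [-0.3,0.6,0.3]},{"offset": [0.0036,0.0025,0.009],"twist": [-0.3,0.6,0.3]},{"offset": [0.0036,0.0025,0.01],"twist": [-0.3,0.6,0.3]}])

```text
t: 9.1
tool_pos: [566.3, -31.1, 169.6]
orientation: [[0.994, -0.106, -0.033], [-0.111, -0.934, -0.341], [0.005, 0.342, -0.94]]
contact_force: [-0.1, 0.7, -3.2]
gripper_width: 21.3
```

Emit:
play_rows(series=[{"offset": [0,0,0.001],"twist": [0,0,0]},{"offset": [0,0,0.002],"twist": [0,0,0]},{"offset": [0,0,0.003],"twist": [0,0,0]},{"offset": [0,0,0.003],"twist": [0,0,0]}])

```text
t: 9.43
tool_pos: [565.9, -31.9, 166.3]
orientation: [[0.994, -0.105, -0.034], [-0.111, -0.934, -0.341], [0.005, 0.343, -0.939]]
contact_force: [0.4, 0.0, -1.9]
gripper_width: 21.5
```

```bash
python3 - <<'E'
from h import *; from station import env,vision
s=env.sense(); print(s["t"],s["contact_force"],s["torque"],scoop(s))
for n,o,p in (("L",onface(-75,0),-20),):
    P,R=tcp(o,p); print(n,o,delta(P,R,s))
E
```

```text
9.4333 [ 0.37658397  0.01176178 -1.93086409] [ 0.26927178 -0.03422885 -0.00901514] (array([-147.56852917,   -1.94885904,   69.87850561]), array([-74.28733856,  -2.00750124,  43.16027843]), np.float64(-20.031784160712366), np.float64(-0.0458501047402451))
L [-148.29602442    0.           65.97533875] ([-0.0015, -0.0006, 0.0039], [0.0, -0.3, -0.0])
```

Emit:
play_rows(series=[{"offset": [0,0,0.001],"twist": [0,0,0]},{"offset": [0,0,0.002],"twist": [0,0,0]},{"offset": [0,0,0.0025],"twist": [0,0,0]},{"offset": [0,0,0.0025],"twist": [0,0,0]}])

```text
t: 9.77
tool_pos: [565.9, -32.7, 164.1]
orientation: [[0.994, -0.106, -0.033], [-0.111, -0.934, -0.341], [0.005, 0.343, -0.939]]
contact_force: [0.6, 1.0, -2.4]
gripper_width: 21.0
```

Emit:
play_rows(series=[{"offset": [0,0,0.0007],"twist": [0,0,0]},{"offset": [0,0,0.0015],"twist": [0,0,0]},{"offset": [0,0,0.0015],"twist": [0,0,0]}])

```text
t: 10.02
tool_pos: [566.1, -33.2, 163.3]
orientation: [[0.994, -0.106, -0.033], [-0.111, -0.934, -0.341], [0.005, 0.342, -0.94]]
contact_force: [-0.4, 0.0, 1.6]
gripper_width: 21.9
```

Emit:
play_rows(series=[{"offset": [0,-0.005,0.0001],"twist": [0,0,0]},{"offset": [0,-0.01,0.0002],"twist": [0,0,0]},{"offset": [0,-0.016,0.0003],"twist": [0,0,0]},{"offset": [0,-0.023,0.0003],"twist": [0,0,0]},{"offset": [0,-0.03,0.0003],"twist": [0,0,0]}])

```text
t: 10.43
tool_pos: [569.9, -5.0, 153.2]
orientation: [[0.994, -0.106, -0.031], [-0.11, -0.933, -0.342], [0.007, 0.343, -0.939]]
contact_force: [0.7, -2.1, 5.2]
gripper_width: 21.2
```

```bash
python3 - <<'E'
from h import *; from station import env,vision
s=env.sense(); print(s["t"],s["contact_force"],s["torque"],scoop(s))
o,t,p,_=scoop(s); print("off", (t[2]-12+t[0]*np.tan(A))*np.cos(A))
for n,o,p in (("L",onface(-3,0),-20),):
    P,R=tcp(o,p); print(n,o,delta(P,R,s))
E
```

```text
10.4333 [ 0.7076932  -2.05198622  5.1742765 ] [-0.31550573  0.12497183  0.05452768] (array([-120.42940782,   -3.1839425 ,   56.71291966]), array([-47.16276125,  -3.29214463,  29.95499014]), np.float64(-20.06282896943537), np.float64(-0.08461586229894405))
off 0.7415573824329361
L [-76.29602442   0.          39.76948188] ([-0.0026, -0.0472, 0.0008], [0.1, -0.4, -0.1])
```

Emit:
play_rows(series=[{"offset": [-0.0005,-0.005,0],"twist": [0,0,0]},{"offset": [-0.001,-0.01,0],"twist": [0,0,0]},{"offset": [-0.0015,-0.015,0],"twist": [0,0,0]},{"offset": [-0.002,-0.02,0],"twist": [0,0,0]},{"offset": [-0.002,-0.025,0],"twist": [0,0,0]}])

```text
t: 10.85
tool_pos: [570.5, 18.6, 144.6]
orientation: [[0.994, -0.106, -0.031], [-0.11, -0.933, -0.342], [0.007, 0.343, -0.939]]
contact_force: [1.6, -2.2, 5.8]
gripper_width: 21.2
```

```bash
python3 - <<'E'
from h import *; from station import env,vision
s=env.sense(); print(s["t"],s["contact_force"],s["torque"],scoop(s))
o,t,p,_=scoop(s); print("off", (t[2]-12+t[0]*np.tan(A))*np.cos(A))
for n,o,p in (("L",onface(-3,0),-20),):
    P,R=tcp(o,p); print(n,o,delta(P,R,s))
E
```

```text
10.85 [ 1.59807398 -2.2420324   5.80682549] [-0.46450495  0.12195857  0.05059942] (array([-96.96494648,  -1.17164468,  48.15382619]), array([-23.70061709,  -1.26664289,  21.38950264]), np.float64(-20.067829286421976), np.float64(-0.07429254698643285))
off 0.7171578927241105
L [-76.29602442   0.          39.76948188] ([-0.0005, -0.0222, 0.0008], [0.1, -0.4, -0.1])
```

Emit:
play_rows(series=[{"offset": [0,-0.004,0],"twist": [0,0,0]},{"offset": [0,-0.008,0],"twist": [0,0,0]},{"offset": [0,-0.012,0],"twist": [0,0,0]},{"offset": [0,-0.016,0],"twist": [0,0,0]},{"offset": [0,-0.018,0],"twist": [0,0,0]}])

```text
t: 11.27
tool_pos: [572.7, 34.8, 139.0]
orientation: [[0.994, -0.106, -0.031], [-0.11, -0.933, -0.343], [0.007, 0.344, -0.939]]
contact_force: [0.6, -5.6, 9.7]
gripper_width: 21.0
```

```bash
python3 - <<'E'
from h import *; from station import env,vision
s=env.sense(); print(s["t"],s["contact_force"],s["torque"],scoop(s))
o,t,p,_=scoop(s); print("off", (t[2]-12+t[0]*np.tan(A))*np.cos(A))
for n,o,p in (("L",onface(-3,0),-20),):
    P,R=tcp(o,p); print(n,o,delta(P,R,s))
E
```

```text
11.2667 [ 0.57571483 -5.56421595  9.69490801] [-1.33802968  0.30094494  0.06193595] (array([-80.71392549,  -1.56143199,  42.53425904]), array([-7.48166244, -1.67606311, 15.68239676]), np.float64(-20.136303157514373), np.float64(-0.08968552603362649))
off 0.9014417983472918
L [-76.29602442   0.          39.76948188] ([-0.0008, -0.0049, 0.0011], [0.1, -0.4, -0.1])
```

Emit:
play_rows(series=[{"offset": [0,-0.0015,0],"twist": [0,0,0]},{"offset": [0,-0.003,0],"twist": [0,0,0]},{"offset": [0,-0.004,0],"twist": [0,0,0]},{"offset": [0,-0.004,0],"twist": [0,0,0]}])

```text
t: 11.6
tool_pos: [573.1, 38.8, 137.3]
orientation: [[0.994, -0.106, -0.031], [-0.11, -0.933, -0.342], [0.007, 0.343, -0.939]]
contact_force: [0.7, -3.6, 7.6]
gripper_width: 21.4
```

```bash
python3 - <<'E'
from h import *; from station import env,vision
s=env.sense(); print(s["t"],s["contact_force"],s["torque"],scoop(s))
o,t,p,_=scoop(s); print("off", (t[2]-12+t[0]*np.tan(A))*np.cos(A))
X,Z=XZ(p); heel=o-20*X; 
for f,pp in ((.25,-8),(.5,4),(.75,16),(1,28)):
    X2,_=XZ(pp); h2=heel+f*np.array([12,0,16.]); P,R=tcp(h2+20*X2,pp); print(pp,h2+20*X2,delta(P,R,s))
E
```

```text
11.6 [ 0.72654279 -3.61625169  7.56697328] [-0.7608275   0.10887919  0.11132591] (array([-76.6458376 ,  -1.48485548,  40.90436136]), array([-3.39094594, -1.59193687, 14.11426279]), np.float64(-20.08798770686745), np.float64(-0.08375286866240428))
off 0.8269853303476209
-8 [-72.62380185  -1.48485548  48.99015538] ([0.0008, 0.0196, -0.0049], [12.1, -0.4, -0.0])
4 [-69.47788221  -1.48485548  57.16874687] ([0.0008, 0.0386, -0.0054], [24.1, -0.4, 0.0])
16 [-67.2039293   -1.48485548  65.28636452] ([0.0008, 0.0563, -0.0018], [36.1, -0.4, 0.1])
28 [-65.77021136  -1.48485548  73.16304866] ([0.0008, 0.0718, 0.0057], [48.1, -0.4, 0.1])
```

Emit:
play_rows(series=[{"offset": [0,0.0099,-0.0028],"twist": [6,0,0]},{"offset": [0,0.0196,-0.0049],"twist": [12,0,0]},{"offset": [0,0.0293,-0.0055],"twist": [18,0,0]},{"offset": [0,0.0386,-0.0054],"twist": [24,0,0]},{"offset": [0,0.0478,-0.004],"twist": [30,0,0]}])

```text
t: 12.02
tool_pos: [567.2, -4.1, 156.7]
orientation: [[0.994, -0.107, 0.026], [-0.11, -0.978, 0.176], [0.007, -0.178, -0.984]]
contact_force: [-0.2, -0.2, -6.4]
gripper_width: 21.1
```

```bash
python3 - <<'E'
from h import *; from station import env,vision
s=env.sense(); print(s["t"],s["contact_force"],s["torque"],scoop(s))
for o,pp in (([-67.2,0,65.3],16),([-66,0,73],28),([-66,0,95],28)):
    P,R=tcp(o,pp); print(pp,delta(P,R,s))
E
```

```text
12.0167 [-0.22934038 -0.22382931 -6.35437931] [-0.63843712  0.23241726  0.02868479] (array([-67.6512443 ,  -0.32664151,  60.43579907]), array([ 9.10641938, -0.0854794 , 74.29952538]), np.float64(10.238153493359741), np.float64(0.18001493593508933))
16 ([0.0003, 0.0086, -0.0033], [5.8, -0.3, 0.2])
28 ([0.0002, 0.026, -0.0046], [17.8, -0.3, 0.2])
28 ([0.0004, 0.0221, -0.0262], [17.8, -0.3, 0.2])
```

Emit:
play_rows(series=[{"offset": [0,0.0086,-0.0033],"twist": [5.8,0,0]},{"offset": [0,0.0175,-0.004],"twist": [12,0,0]},{"offset": [0.0002,0.026,-0.0046],"twist": [17.8,0,0]},{"offset": [0.0003,0.0248,-0.0115],"twist": [17.8,0,0]},{"offset": [0.0004,0.0221,-0.0262],"twist": [17.8,0,0]}])

```text
t: 12.43
tool_pos: [562.0, -31.6, 174.2]
orientation: [[0.993, -0.103, 0.05], [-0.114, -0.878, 0.464], [-0.004, -0.467, -0.884]]
contact_force: [-0.6, 0.5, -4.5]
gripper_width: 21.6
```

```bash
python3 - <<'E'
from h import *; from station import env,vision
import cv2
s=env.sense(); print(s["t"],s["contact_force"],s["torque"],scoop(s))
o=[]
for c,(x,y) in (("scene",(285,130)),("top",(265,100))):
    f=vision.read_camera(c)["frame"][:,:,::-1]; o.append(cv2.resize(f[y:y+100,x:x+100],None,fx=4,fy=4,interpolation=cv2.INTER_CUBIC))
cv2.imwrite("pics/dug.png",np.hstack(o))
E
```

```text
12.4333 [-0.58308302  0.49959774 -4.53361163] [-0.89580981  0.16116403  0.04382318] (array([-67.80583904,   2.61812281,  90.46097374]), array([  1.18208377,   2.27540803, 126.85532841]), np.float64(27.81345069032891), np.float64(-0.28462878492228333))
```

View pics/dug.png

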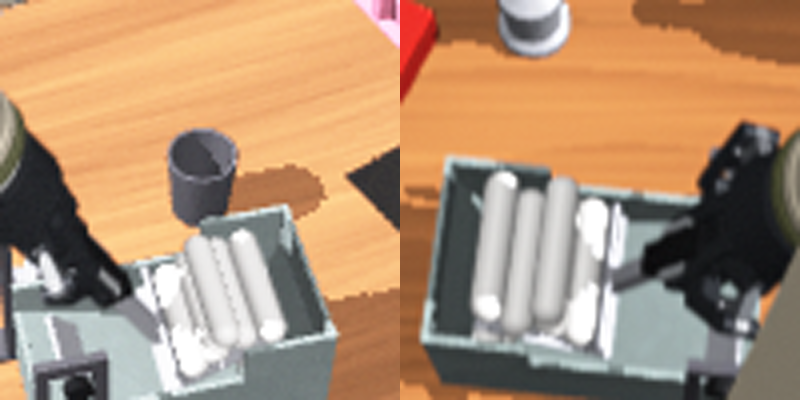

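The scoop brought up a heap, with at least five blanks visible (a lower layer plus blanks on top, around scene crop 215,290). Next I'll move it to the strike line at 18° nose up, gently.

```bash
cat >> h.py <<'E'
EDGE=np.array([-153.,0,150.6])
def strike(xs,gap=2.,p=18,y=0):
    X,Z=XZ(p); return tcp(EDGE+[0,y,0]-xs*X-(26+gap)*Z,p)
def edge_in(s):
    o,_,p,yaw=scoop(s); X,Z=XZ(p); d=EDGE-o; return (d@X,o[1],d@Z-26,p,yaw)
E
python3 - <<'E'
from h import *; from station import env
s=env.sense(); print(s["t"],scoop(s),edge_in(s))
for xs in (-39,-20): print(xs,delta(*strike(xs),s))
E
```

```text
12.5333 (array([-66.49663095,  -1.98016799,  97.11425148]), array([  2.5927294 ,  -1.62346793, 133.3155367 ]), np.float64(27.653222802852092), np.float64(0.2958085878745127)) (np.float64(-51.7985801292966), np.float64(-1.9801679871605462), np.float64(61.5240838179577), np.float64(27.653222802852092), np.float64(0.2958085878745127))
-39 ([-0.001, 0.0012, -0.0535], [-9.7, -0.4, 0.2])
-20 ([-0.0011, 0.02, -0.0567], [-9.7, -0.4, 0.2])
```

Emit:
play_rows(series=[{"offset": [0,0,-0.007],"twist": [-0.5,0,0]},{"offset": [-0.0003,0,-0.018],"twist": [-2.5,0,0]},{"offset": [-0.0006,0,-0.031],"twist": [-5,-0.2,0.1]},{"offset": [-0.001,0.0005,-0.045],"twist": [-7.5,-0.4,0.2]},{"offset": [-0.001,0.0012,-0.0535],"twist": [-9.7,-0.4,0.2]}])

```text
t: 12.95
tool_pos: [561.2, -55.5, 227.8]
orientation: [[0.994, -0.104, 0.034], [-0.109, -0.946, 0.304], [0.0, -0.306, -0.952]]
contact_force: [0.6, 0.8, -3.7]
gripper_width: 21.0
```

Emit:
play_rows(series=[{"offset": [0,0,0],"twist": [0,0,0]},{"offset": [0,0,0],"twist": [0,0,0]}])

```text
t: 13.12
tool_pos: [561.2, -54.7, 226.6]
orientation: [[0.994, -0.103, 0.034], [-0.108, -0.945, 0.308], [0.0, -0.31, -0.951]]
contact_force: [-0.8, -0.5, -3.7]
gripper_width: 21.2
```

```bash
python3 - <<'E'
from h import *; from station import env,vision
import cv2
s=env.sense(); print(s["t"],s["contact_force"],s["torque"],edge_in(s))
for xs in (-39,-15): print(xs,delta(*strike(xs),s))
o=[]
for c,(x,y) in (("scene",(275,130)),("top",(265,110))):
    f=vision.read_camera(c)["frame"][:,:,::-1]; o.append(cv2.resize(f[y:y+100,x:x+100],None,fx=4,fy=4,interpolation=cv2.INTER_CUBIC))
cv2.imwrite("pics/pre.png",np.hstack(o))
E
```

```text
13.1167 [-0.75457013 -0.49478372 -3.68407857] [-0.5298344   0.08489418 -0.00218356] (np.float64(-39.94985648538487), np.float64(0.7838086949489945), np.float64(3.5733121517235844), np.float64(18.045552474263978), np.float64(0.19451757914880408))
-39 ([0.0007, 0.0009, -0.0016], [-0.0, 0.1, 0.2])
-15 ([0.0006, 0.0249, -0.0016], [-0.0, 0.1, 0.2])
```

View pics/pre.png

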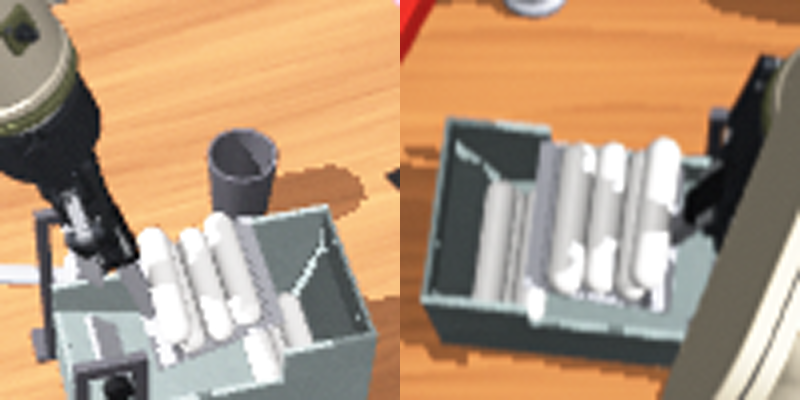

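The scoop holds four blanks, three on the floor plus one on top at the plate (scene crop 165,290); the force increase of about 1.8 N agrees. The remaining blanks are in the bin. Now I'll approach the bar.

Emit:
play_rows(series=[{"offset": [0.0003,0.003,-0.0008],"twist": [0,0,0]},{"offset": [0.0006,0.008,-0.0016],"twist": [0,0.1,0.2]},{"offset": [0.0006,0.014,-0.0016],"twist": [0,0.1,0.2]},{"offset": [0.0006,0.02,-0.0016],"twist": [0,0.1,0.2]},{"offset": [0.0006,0.024,-0.0016],"twist": [0,0.1,0.2]}])

```text
t: 13.63
tool_pos: [558.1, -80.7, 218.4]
orientation: [[0.993, -0.111, 0.033], [-0.116, -0.944, 0.308], [-0.003, -0.31, -0.951]]
contact_force: [-0.3, 0.1, -4.8]
gripper_width: 21.4
```

```bash
cat > e.py <<'E'
from h import *; from station import env; import sys
s=env.sense(); print(s["t"],np.round(s["contact_force"],1),np.round(s["torque"],2),np.round(edge_in(s),2))
for xs in map(float,sys.argv[1:]): print(xs,delta(*strike(xs),s))
E
python3 e.py 0 5 10
```

```text
13.6333 [-0.3  0.1 -4.8] [-0.56  0.1   0.02] [-12.54   0.95   3.22  18.07  -0.31]
0.0 ([0.0009, 0.0124, -0.0012], [-0.1, 0.1, -0.3])
5.0 ([0.0009, 0.0174, -0.0012], [-0.1, 0.1, -0.3])
10.0 ([0.001, 0.0224, -0.0012], [-0.1, 0.1, -0.3])
```

Emit:
play_rows(series=[{"offset": [0.0005,0.003,-0.0006],"twist": [0,0,-0.2]},{"offset": [0.0009,0.006,-0.0012],"twist": [0,0,-0.3]},{"offset": [0.0009,0.009,-0.0012],"twist": [0,0,-0.3]},{"offset": [0.0009,0.012,-0.0012],"twist": [0,0,-0.3]},{"offset": [0.0009,0.015,-0.0012],"twist": [0,0,-0.3]}])

```text
t: 14.05
tool_pos: [557.6, -94.4, 215.6]
orientation: [[0.994, -0.105, 0.034], [-0.11, -0.945, 0.308], [-0.0, -0.31, -0.951]]
contact_force: [0.8, -0.1, -3.3]
gripper_width: 21.3
```

```bash
python3 e.py 5 25
```

```text
14.05 [ 0.8 -0.1 -3.3] [-0.52  0.05 -0.04] [ 1.29 -0.16  1.62 18.07  0.08]
5.0 ([-0.0003, 0.0036, 0.0004], [-0.1, 0.1, 0.1])
25.0 ([-0.0003, 0.0236, 0.0003], [-0.1, 0.1, 0.1])
```

Emit:
play_rows(series=[{"offset": [0,0.004,0.0002],"twist": [0,0,0]},{"offset": [0,0.008,0.0003],"twist": [0,0,0]},{"offset": [0,0.013,0.0003],"twist": [0,0,0]},{"offset": [0,0.018,0.0003],"twist": [0,0,0]},{"offset": [0,0.023,0.0003],"twist": [0,0,0]}])

```text
t: 14.47
tool_pos: [555.2, -116.4, 208.1]
orientation: [[0.994, -0.105, 0.034], [-0.11, -0.945, 0.308], [-0.001, -0.31, -0.951]]
contact_force: [-0.3, 1.3, -3.9]
gripper_width: 21.1
```

```bash
python3 e.py 25 45
```

```text
14.4667 [-0.3  1.3 -3.9] [-0.55  0.08  0.  ] [24.64 -0.14  1.97 18.07  0.08]
25.0 ([-0.0002, 0.0003, -0.0], [-0.1, 0.1, 0.1])
45.0 ([-0.0003, 0.0203, -0.0], [-0.1, 0.1, 0.1])
```

Clean so far, with a gap of 1.97 mm.

Emit:
play_rows(series=[{"offset": [0,0.005,0],"twist": [0,0,0]},{"offset": [0,0.01,0],"twist": [0,0,0]},{"offset": [0,0.015,0],"twist": [0,0,0]},{"offset": [0,0.02,0],"twist": [0,0,0]},{"offset": [0,0.025,0],"twist": [0,0,0]}])

```text
t: 14.88
tool_pos: [552.6, -140.0, 200.3]
orientation: [[0.994, -0.105, 0.034], [-0.11, -0.945, 0.308], [-0.001, -0.31, -0.951]]
contact_force: [0.9, 0.9, -4.0]
gripper_width: 21.3
```

```bash
python3 e.py 65 90
```

```text
14.8833 [ 0.9  0.9 -4. ] [-0.54  0.04 -0.01] [49.66 -0.18  1.96 18.07  0.07]
65.0 ([-0.0003, 0.0153, -0.0], [-0.1, 0.1, 0.1])
90.0 ([-0.0003, 0.0403, -0.0001], [-0.1, 0.1, 0.1])
```

Emit:
play_rows(series=[{"offset": [0,0.005,0],"twist": [0,0,0]},{"offset": [0,0.01,0],"twist": [0,0,0]},{"offset": [0,0.015,0],"twist": [0,0,0]},{"offset": [0,0.02,0],"twist": [0,0,0]},{"offset": [0,0.025,0],"twist": [0,0,0]}])

```text
t: 15.3
tool_pos: [550.0, -163.6, 192.6]
orientation: [[0.994, -0.105, 0.034], [-0.11, -0.945, 0.308], [-0.001, -0.31, -0.951]]
contact_force: [0.6, -0.0, -2.6]
gripper_width: 21.5
```

Emit:
play_rows(series=[{"offset": [0,0.005,0],"twist": [0,0,0]},{"offset": [0,0.01,0],"twist": [0,0,0]},{"offset": [0,0.015,0],"twist": [0,0,0]},{"offset": [0,0.016,0],"twist": [0,0,0]},{"offset": [0,0.016,0],"twist": [0,0,0]}])

```text
t: 15.72
tool_pos: [548.2, -178.6, 187.5]
orientation: [[0.994, -0.105, 0.033], [-0.111, -0.945, 0.309], [-0.001, -0.31, -0.951]]
contact_force: [-0.2, -0.3, -3.1]
gripper_width: 21.0
```

```bash
python3 e.py 90; python3 - <<'E'
from h import *; from station import vision
import cv2
o=[]
for c,(x,y) in (("scene",(255,150)),("top",(270,110))):
    f=vision.read_camera(c)["frame"][:,:,::-1]; o.append(cv2.resize(f[y:y+110,x:x+115],None,fx=3.4,fy=3.4,interpolation=cv2.INTER_CUBIC))
cv2.imwrite("pics/struck.png",np.hstack(o))
E
```

```text
15.7167 [-0.2 -0.3 -3.1] [-0.5   0.01  0.04] [ 9.051e+01 -1.300e-01  2.060e+00  1.808e+01  4.000e-02]
90.0 ([-0.0002, -0.0006, -0.0002], [-0.1, 0.1, 0.0])
```

View pics/struck.png

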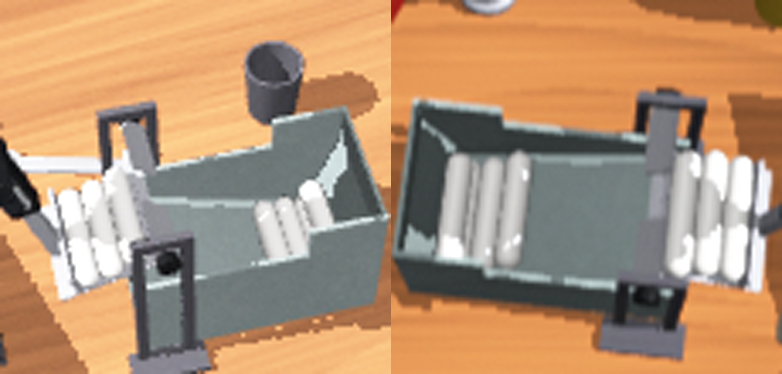

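Exactly three lie level on the scoop (scene crop 95,235). The surplus is back in the bin and nothing is on the bench. I'll withdraw clear of the bar and head for the tray.

Emit:
play_rows(series=[{"offset": [0,0.004,0],"twist": [0,0,0]},{"offset": [0,0.012,0],"twist": [0,0,0]},{"offset": [0,0.022,-0.001],"twist": [0,0,0]},{"offset": [0,0.032,-0.004],"twist": [0,0,0]},{"offset": [0,0.04,-0.01],"twist": [0,0,0]}])

```text
t: 16.23
tool_pos: [543.0, -220.2, 183.8]
orientation: [[0.994, -0.106, 0.032], [-0.11, -0.945, 0.309], [-0.002, -0.311, -0.951]]
contact_force: [-0.2, 0.5, -3.7]
gripper_width: 21.4
```

```bash
cat > d.py <<'E'
from h import *; from station import env; import sys
TRAY=(516.,-321.,np.radians(99.9))
s=env.sense(); print(s["t"],np.round(s["tool_pos"],1),np.round(s["contact_force"],1),np.round(s["torque"],2),np.round(s["q"],0),[np.round(v,1) for v in scoop(s,TRAY)])
for a in sys.argv[1:]:
    x,z,p=map(float,a.split(",")); P,R=tcp(np.array([x,0,z])-78*XZ(p)[0],p,TRAY); print(a,np.round(P),delta(P,R,s))
E
python3 d.py -15,105,18
```

```text
16.2333 [ 543.  -220.2  183.8] [-0.2  0.5 -3.7] [-0.53  0.06  0.02] [-37.  14.  85.  15.  91. -32.] [array([132.6, -54.8,  92.1]), array([203.7, -75.5, 116.3]), np.float64(18.1), np.float64(-16.3)]
-15,105,18 [ 538. -448.  173.] ([0.0202, 0.2187, -0.0598], [-0.1, -4.9, -15.5])
```

Emit:
play_rows(series=[{"offset": [0.0005,0.005,-0.0015],"twist": [0,-0.1,-0.4]},{"offset": [0.0014,0.015,-0.004],"twist": [0,-0.3,-1]},{"offset": [0.0029,0.031,-0.0085],"twist": [0,-0.7,-2.2]},{"offset": [0.0048,0.052,-0.0142],"twist": [0,-1.1,-3.6]},{"offset": [0.0069,0.075,-0.0205],"twist": [0,-1.6,-5.2]}])

```text
t: 16.65
tool_pos: [542.2, -298.0, 181.3]
orientation: [[1.0, -0.012, 0.005], [-0.013, -0.951, 0.31], [0.002, -0.31, -0.951]]
contact_force: [0.5, 0.2, -3.5]
gripper_width: 21.2
```

Emit:
play_rows(series=[{"offset": [0.004,0.025,-0.007],"twist": [0,-0.5,-1.7]},{"offset": [0.0085,0.05,-0.014],"twist": [0,-1.1,-3.5]},{"offset": [0.013,0.075,-0.0205],"twist": [0,-1.6,-5.2]},{"offset": [0.0165,0.098,-0.027],"twist": [0,-2.1,-6.8]},{"offset": [0.019,0.114,-0.031],"twist": [0,-2.4,-8]}])

```text
t: 17.07
tool_pos: [559.0, -418.2, 174.5]
orientation: [[0.991, 0.126, -0.036], [0.131, -0.943, 0.307], [0.005, -0.309, -0.951]]
contact_force: [-0.6, -0.2, -2.9]
gripper_width: 21.5
```

```bash
python3 d.py -15,105,18
```

```text
17.0667 [ 559.  -418.2  174.5] [-0.6 -0.2 -2.9] [-0.49 -0.06  0.07] [-47.  38.  54.  11. 102. -53.] [array([-63.8, -27.7,  82.8]), array([ 10.3, -30.6, 106.9]), np.float64(18.0), np.float64(-2.3)]
-15,105,18 [ 538. -448.  173.] ([-0.0246, 0.0257, -0.0065], [-0.0, -1.0, -2.2])
```

Emit:
play_rows(series=[{"offset": [-0.005,0.008,-0.002],"twist": [0,-0.2,-0.5]},{"offset": [-0.011,0.015,-0.0035],"twist": [0,-0.5,-1]},{"offset": [-0.018,0.021,-0.005],"twist": [0,-0.8,-1.7]},{"offset": [-0.023,0.0245,-0.006],"twist": [0,-1,-2.2]},{"offset": [-0.0246,0.0257,-0.0065],"twist": [0,-1,-2.2]}])

```text
t: 17.48
tool_pos: [537.3, -445.2, 173.4]
orientation: [[0.985, 0.163, -0.054], [0.172, -0.937, 0.305], [-0.001, -0.31, -0.951]]
contact_force: [0.3, 0.2, -3.3]
gripper_width: 21.4
```

```bash
python3 d.py -15,105,18 -15,80,8 -15,60,-2 -15,50,-12 -15,38,-22
```

```text
17.4833 [ 537.3 -445.2  173.4] [ 0.3  0.2 -3.3] [-0.55 -0.09 -0.06] [-49.  40.  53.  10. 103. -58.] [array([-86.7,   0.4,  81.7]), array([-12.5,   0.4, 105.9]), np.float64(18.0), np.float64(-0.0)]
-15,105,18 [ 538. -448.  173.] ([0.0003, 0.0026, -0.0], [-0.0, 0.0, -0.0])
-15,80,8 [ 536. -434.  166.] ([0.0003, -0.0083, 0.0102], [-10.0, 0.0, -0.0])
-15,60,-2 [ 533. -418.  162.] ([0.0003, -0.0227, 0.0191], [-20.0, 0.0, -0.0])
-15,50,-12 [ 530. -399.  165.] ([0.0003, -0.0418, 0.0222], [-30.0, 0.0, -0.0])
-15,38,-22 [ 526. -379.  163.] ([0.0003, -0.0609, 0.0311], [-40.0, 0.0, -0.0])
```

Emit:
play_rows(series=[{"offset": [0,-0.005,0.007],"twist": [-7,0,0]},{"offset": [0,-0.014,0.0138],"twist": [-14,0,0]},{"offset": [0,-0.0246,0.0194],"twist": [-21,0,0]},{"offset": [0,-0.038,0.0216],"twist": [-28,0,0]},{"offset": [0,-0.0513,0.0266],"twist": [-35,0,0]}])

```text
t: 17.9
tool_pos: [528.9, -387.8, 165.9]
orientation: [[0.985, 0.164, 0.055], [0.173, -0.94, -0.293], [0.004, 0.298, -0.955]]
contact_force: [-0.0, 0.5, -4.1]
gripper_width: 21.3
```

```bash
python3 d.py -15,35,-27 -15,28,-37 -15,24,-47
```

```text
17.9 [ 528.9 -387.8  165.9] [-0.   0.5 -4.1] [ 0.32  0.11 -0.03] [-34.   8.  94. -13.  67. -40.] [array([-89. ,  -1.7,  68.4]), array([-14.6,  -1.7,  45.1]), np.float64(-17.3), np.float64(-0.0)]
-15,35,-27 [ 524. -368.  163.] ([-0.0013, -0.0205, -0.0034], [-9.7, -0.2, -0.0])
-15,28,-37 [ 520. -345.  160.] ([-0.0013, -0.0432, -0.007], [-19.7, -0.2, -0.1])
-15,24,-47 [ 516. -323.  155.] ([-0.0013, -0.0665, -0.0097], [-29.7, -0.2, -0.1])
```

Emit:
play_rows(series=[{"offset": [-0.0005,-0.0125,-0.002],"twist": [-6,0,0]},{"offset": [-0.001,-0.0257,-0.0043],"twist": [-12,0,0]},{"offset": [-0.0013,-0.0393,-0.0064],"twist": [-18,0,0]},{"offset": [-0.0013,-0.0533,-0.0082],"twist": [-24,0,0]},{"offset": [-0.0013,-0.0665,-0.0097],"twist": [-29.7,0,0]}])

```text
t: 18.32
tool_pos: [516.2, -321.6, 155.6]
orientation: [[0.985, 0.115, 0.13], [0.174, -0.673, -0.719], [0.005, 0.731, -0.682]]
contact_force: [-1.2, -0.5, -3.5]
gripper_width: 21.2
```

Emit:
play_rows(series=[{"offset": [0,0,0],"twist": [0,0,0]},{"offset": [0,0,0],"twist": [0,0,0]},{"offset": [0,0,0],"twist": [0,0,0]},{"offset": [0,0,0],"twist": [0,0,0]},{"offset": [0,0,0],"twist": [0,0,0]}])

```text
t: 18.73
tool_pos: [516.5, -324.7, 155.5]
orientation: [[0.986, 0.115, 0.125], [0.17, -0.677, -0.717], [0.002, 0.727, -0.686]]
contact_force: [-0.3, -0.6, -1.1]
gripper_width: 21.5
```

```bash
python3 d.py -15,24,-53 -15,40,-53 -15,90,-20 -15,120,0; python3 - <<'E'
from h import *; from station import vision
import cv2
o=[]
for c,(x,y) in (("scene",(165,170)),("top",(380,130))):
    f=vision.read_camera(c)["frame"][:,:,::-1]; o.append(cv2.resize(f[y:y+120,x:x+115],None,fx=3.4,fy=3.4,interpolation=cv2.INTER_CUBIC))
cv2.imwrite("pics/tip.png",np.hstack(o))
E
```

```text
18.7333 [ 516.5 -324.7  155.5] [-0.3 -0.6 -1.1] [ 0.66  0.11 -0.04] [-14.  -1. 115. -53.  57.   3.] [array([-69.9,   0.2,  80.7]), array([-16.3,  -0.1,  24. ]), np.float64(-46.7), np.float64(-0.3)]
-15,24,-53 [ 514. -309.  153.] ([0.0001, -0.0124, -0.01], [-6.3, 0.0, -0.2])
-15,40,-53 [ 514. -309.  169.] ([0.0002, -0.0008, -0.0209], [-6.3, 0.0, -0.2])
-15,90,-20 [ 527. -383.  213.] ([0.0005, 0.0824, 0.0033], [26.7, -0.0, -0.2])
-15,120,0 [ 534. -421.  219.] ([0.0006, 0.1139, 0.0276], [46.7, -0.1, -0.2])
```

View pics/tip.png

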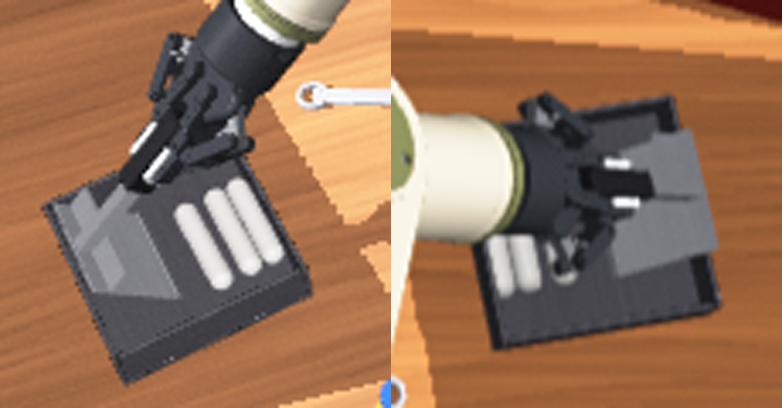

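All three blanks lie in the tray (scene crop 230,230) and the scoop is empty, with the force back to its unloaded value. Now I'll lift and return.

Emit:
play_rows(series=[{"offset": [0,0.003,-0.014],"twist": [5,0,0]},{"offset": [0,0.02,-0.018],"twist": [12,0,0]},{"offset": [0,0.045,-0.015],"twist": [19,0,0]},{"offset": [0,0.075,-0.006],"twist": [26,0,0]},{"offset": [0,0.095,0.005],"twist": [33,0,0]}])

```text
t: 19.25
tool_pos: [530.0, -393.7, 225.8]
orientation: [[0.984, 0.168, 0.052], [0.175, -0.954, -0.245], [0.008, 0.25, -0.968]]
contact_force: [0.2, 0.4, -0.8]
gripper_width: 21.2
```

```bash
python3 d.py -15,150,0 30,200,0 70,215,0
```

```text
19.25 [ 530.  -393.7  225.8] [ 0.2  0.4 -0.8] [0.14 0.08 0.03] [-36.   7.  87. -10.  75. -44.] [array([-90.1,  -2.2, 127.3]), array([-14.6,  -2.1, 107.8]), np.float64(-14.5), np.float64(0.1)]
-15,150,0 [ 534. -421.  249.] ([-0.0012, 0.033, -0.0159], [14.5, -0.5, 0.1])
30,200,0 [ 526. -377.  299.] ([-0.0006, 0.0019, -0.0755], [14.5, -0.5, 0.1])
70,215,0 [ 519. -338.  314.] ([-0.0004, -0.033, -0.1], [14.5, -0.5, 0.1])
```

Emit:
play_rows(series=[{"offset": [-0.0006,0.012,-0.025],"twist": [5,0,0]},{"offset": [-0.0006,0.008,-0.05],"twist": [10,-0.3,0]},{"offset": [-0.0006,0.002,-0.0755],"twist": [14.5,-0.5,0.1]},{"offset": [-0.0005,-0.015,-0.09],"twist": [14.5,-0.5,0.1]},{"offset": [-0.0004,-0.033,-0.1],"twist": [14.5,-0.5,0.1]}])

```text
t: 19.67
tool_pos: [517.6, -338.1, 310.2]
orientation: [[0.986, 0.165, -0.006], [0.165, -0.986, -0.002], [-0.007, 0.001, -1.0]]
contact_force: [0.3, 0.3, -2.5]
gripper_width: 21.1
```

```bash
cat > m.py <<'E'
from h import *; from station import env; import sys
s=env.sense(); print(s["t"],np.round(s["tool_pos"],1),np.round(s["contact_force"],1),np.round(s["torque"],2),np.round(s["q"],0),s["gripper_width"])
for z in map(float,sys.argv[1:]): print(z,delta([476.3,322.7,z],Rt(99.9,0),s))
E
python3 m.py 314
```

```text
19.6667 [ 517.6 -338.1  310.2] [ 0.3  0.3 -2.5] [-0.1  -0.05 -0.  ] [-38.  10.  75.  -0.  96. -47.] 21.07452414781664
314.0 ([0.0681, -0.6586, -0.0046], [0.0, 0.4, -0.4])
```

Emit:
play_rows(series=[{"offset": [0.003,-0.025,0],"twist": [0,0,0]},{"offset": [0.007,-0.062,-0.001],"twist": [0,0.1,-0.1]},{"offset": [0.011,-0.1,-0.002],"twist": [0,0.2,-0.2]},{"offset": [0.015,-0.138,-0.003],"twist": [0,0.3,-0.3]},{"offset": [0.019,-0.176,-0.004],"twist": [0,0.4,-0.4]}])

```text
t: 20.08
tool_pos: [506.3, -158.0, 312.5]
orientation: [[0.985, 0.174, -0.001], [0.174, -0.985, 0.0], [-0.001, -0.001, -1.0]]
contact_force: [1.5, -0.6, -1.8]
gripper_width: 21.5
```

Emit:
play_rows(series=[{"offset": [0.004,-0.038,0],"twist": [0,0,0]},{"offset": [0.008,-0.076,0],"twist": [0,0,0]},{"offset": [0.012,-0.114,0],"twist": [0,0,0]},{"offset": [0.016,-0.152,0],"twist": [0,0,0]},{"offset": [0.02,-0.19,0],"twist": [0,0,0]}])

```text
t: 20.5
tool_pos: [492.9, 33.0, 312.9]
orientation: [[0.985, 0.174, -0.0], [0.174, -0.985, 0.001], [-0.0, -0.001, -1.0]]
contact_force: [1.0, -0.3, -1.1]
gripper_width: 21.8
```

Emit:
play_rows(series=[{"offset": [0.004,-0.038,0],"twist": [0,0,0]},{"offset": [0.008,-0.076,0],"twist": [0,0,0]},{"offset": [0.012,-0.114,0],"twist": [0,0,0]},{"offset": [0.015,-0.145,0],"twist": [0,0,0]},{"offset": [0.018,-0.17,0],"twist": [0,0,0]}])

```text
t: 20.92
tool_pos: [480.8, 204.5, 313.0]
orientation: [[0.984, 0.176, -0.001], [0.176, -0.984, 0.001], [-0.001, -0.002, -1.0]]
contact_force: [-0.0, -0.4, -2.3]
gripper_width: 21.0
```

```bash
python3 m.py 250
```

```text
20.9167 [480.8 204.5 313. ] [-0.  -0.4 -2.3] [-0.09 -0.02  0.  ] [17. -6. 90.  0. 96.  7.] 20.970709179665068
250.0 ([0.0164, -0.1171, 0.0632], [-0.1, 0.0, 0.3])
```

Emit:
play_rows(series=[{"offset": [0.005,-0.036,0.01],"twist": [0,0,0]},{"offset": [0.01,-0.072,0.025],"twist": [0,0,0.3]},{"offset": [0.0145,-0.1,0.045],"twist": [0,0,0.3]},{"offset": [0.0164,-0.117,0.063],"twist": [0,0,0.3]},{"offset": [0.0164,-0.117,0.073],"twist": [0,0,0.3]}])

```text
t: 21.33
tool_pos: [475.3, 323.1, 236.9]
orientation: [[0.985, 0.173, -0.004], [0.173, -0.985, 0.001], [-0.004, -0.002, -1.0]]
contact_force: [-0.5, -0.9, -2.6]
gripper_width: 21.0
```

Emit:
play_rows(series=[{"offset": [0,0,0.03],"twist": [0,0,0]},{"offset": [0,0,0.06],"twist": [0,0,0]},{"offset": [0,0,0.09],"twist": [0,0,0]},{"offset": [0,0,0.11],"twist": [0,0,0]},{"offset": [0,0,0.11],"twist": [0,0,0]}])

```text
t: 21.75
tool_pos: [473.7, 317.8, 124.1]
orientation: [[0.986, 0.169, -0.009], [0.169, -0.986, -0.004], [-0.01, 0.002, -1.0]]
contact_force: [-0.6, 0.3, -2.3]
gripper_width: 21.4
```

```bash
python3 m.py 106 103
```

```text
21.75 [473.7 317.8 124.1] [-0.6  0.3 -2.3] [-0.05  0.09 -0.05] [29.  8. 96.  0. 76. 19.] 21.379534323165387
106.0 ([0.0035, -0.0044, 0.018], [0.1, 0.6, -0.2])
103.0 ([0.0035, -0.0044, 0.021], [0.1, 0.6, -0.2])
```

Emit:
play_rows(series=[{"offset": [0.002,-0.002,0.004],"twist": [0,0.3,-0.1]},{"offset": [0.0035,-0.004,0.009],"twist": [0,0.6,-0.2]},{"offset": [0.0035,-0.004,0.014],"twist": [0,0.6,-0.2]},{"offset": [0.0035,-0.004,0.016],"twist": [0,0.6,-0.2]},{"offset": [0.0035,-0.004,0.016],"twist": [0,0.6,-0.2]}])

```text
t: 22.17
tool_pos: [479.1, 325.4, 113.9]
orientation: [[0.985, 0.174, 0.009], [0.174, -0.985, 0.003], [0.009, -0.001, -1.0]]
contact_force: [0.6, 0.3, -3.2]
gripper_width: 21.3
```

```bash
python3 m.py 103
```

```text
22.1667 [479.1 325.4 113.9] [ 0.6  0.3 -3.2] [-0.09  0.06 -0.02] [29.  9. 97. -0. 74. 19.] 21.30951319864009
103.0 ([-0.0033, 0.0022, 0.0108], [-0.1, -0.5, 0.1])
```

Emit:
play_rows(series=[{"offset": [-0.0015,0.001,0.002],"twist": [0,-0.3,0]},{"offset": [-0.0025,0.0015,0.004],"twist": [0,-0.4,0]},{"offset": [-0.0025,0.0015,0.006],"twist": [0,-0.4,0]},{"offset": [-0.0025,0.0015,0.006],"twist": [0,-0.4,0]},{"offset": [-0.0025,0.0015,0.006],"twist": [0,-0.4,0]}])

```text
t: 22.58
tool_pos: [476.5, 323.3, 107.2]
orientation: [[0.985, 0.174, 0.001], [0.174, -0.985, 0.001], [0.001, -0.001, -1.0]]
contact_force: [0.8, -0.1, -2.3]
gripper_width: 21.1
```

```bash
python3 m.py 103
```

```text
22.5833 [476.5 323.3 107.2] [ 0.8 -0.1 -2.3] [-0.03  0.02 -0.03] [29.  9. 97.  0. 74. 19.] 21.051413400563
103.0 ([-0.0004, 0.0006, 0.0042], [-0.0, -0.1, 0.1])
```

Emit:
play_rows(series=[{"offset": [0,0,0.001],"twist": [0,0,0]},{"offset": [0,0,0.002],"twist": [0,0,0]},{"offset": [0,0,0.003],"twist": [0,0,0]},{"offset": [0,0,0.0038],"twist": [0,0,0]},{"offset": [0,0,0.0038],"twist": [0,0,0]}])

```text
t: 23.0
tool_pos: [476.5, 323.4, 103.3]
orientation: [[0.985, 0.174, 0.001], [0.174, -0.985, 0.001], [0.001, -0.001, -1.0]]
contact_force: [-0.3, 0.2, -1.3]
gripper_width: 21.2
```

Emit:
play_rows(series=[{"offset": [0,0,0.0005],"twist": [0,0,0]},{"offset": [0,0,0.001],"twist": [0,0,0]},{"offset": [0,0,0.001],"twist": [0,0,0]}])

```text
t: 23.25
tool_pos: [476.8, 323.5, 103.0]
orientation: [[0.985, 0.174, 0.002], [0.174, -0.985, 0.001], [0.002, -0.001, -1.0]]
contact_force: [-1.1, -2.0, 0.9]
gripper_width: 21.2
```

Emit:
play_rows(series=[{"offset": [0,0,0.0005],"twist": [0,0,0]},{"offset": [0,0,0.0007],"twist": [0,0,0]},{"offset": [0,0,0.0007],"twist": [0,0,0]}])

```text
t: 23.5
tool_pos: [477.1, 323.4, 102.9]
orientation: [[0.985, 0.174, 0.002], [0.174, -0.985, 0.001], [0.003, -0.001, -1.0]]
contact_force: [-2.8, -3.7, 5.9]
gripper_width: 21.5
```

Emit:
play_rows(series=[{"offset": [0,0,0],"twist": [0,0,0]},{"offset": [0,0,0],"twist": [0,0,0]},{"offset": [0,0,0],"twist": [0,0,0]},{"offset": [0,0,0],"twist": [0,0,0]},{"offset": [0,0,0],"twist": [0,0,0]}], fingers=1)

```text
t: 23.92
tool_pos: [476.7, 323.5, 101.8]
orientation: [[0.985, 0.174, 0.002], [0.174, -0.985, 0.001], [0.002, -0.001, -1.0]]
contact_force: [0.3, -0.2, -0.2]
gripper_width: 80.2
```

Emit:
play_rows(series=[{"offset": [0,0,-0.01],"twist": [0,0,0]},{"offset": [0,0,-0.03],"twist": [0,0,0]},{"offset": [0,0,-0.065],"twist": [0,0,0]},{"offset": [0,0,-0.1],"twist": [0,0,0]},{"offset": [0,0,-0.135],"twist": [0,0,0]}])

```text
t: 24.33
tool_pos: [476.1, 323.1, 238.9]
orientation: [[0.985, 0.174, 0.001], [0.174, -0.985, 0.001], [0.001, -0.001, -1.0]]
contact_force: [-0.2, 0.2, 0.4]
gripper_width: 85.8
```

Emit:
play_rows(series=[{"offset": [0,0.02,-0.03],"twist": [0,0,0]},{"offset": [-0.02,-0.01,-0.05],"twist": [0,0,0]},{"offset": [-0.055,-0.03,-0.05],"twist": [0,0,0]},{"offset": [-0.09,-0.05,-0.05],"twist": [0,0,0]},{"offset": [-0.12,-0.07,-0.05],"twist": [0,0,0]}])

```text
t: 24.75
tool_pos: [344.7, 371.5, 288.3]
orientation: [[0.985, 0.173, 0.003], [0.173, -0.985, 0.003], [0.003, -0.002, -1.0]]
contact_force: [0.4, 1.2, -0.8]
gripper_width: 85.0
```

```bash
python3 m.py; python3 - <<'E'
from h import *; from station import vision
import cv2
fs={c:vision.read_camera(c)["frame"][:,:,::-1] for c in ("scene","top")}
cv2.imwrite("pics/end.png",np.hstack([cv2.resize(fs["scene"][110:290,170:450],None,fx=1.42,fy=1.42*1.0),cv2.resize(fs["top"][80:260,140:420],None,fx=1.42,fy=1.42)]))
def cr(f,x,y): return cv2.resize(f[y:y+90,x:x+100],None,fx=4,fy=4,interpolation=cv2.INTER_CUBIC)
cv2.imwrite("pics/end.png",np.vstack([cv2.imread("pics/end.png")[:,:794],np.hstack([cr(fs["scene"],365,110),cr(fs["top"],147,170)])[:340,:794]]))
E
```

```text
24.75 [344.7 371.5 288.3] [ 0.4  1.2 -0.8] [ 0.   -0.01  0.01] [41. -8. 95.  0. 93. 31.] 85.04836484881135
```

View pics/end.png

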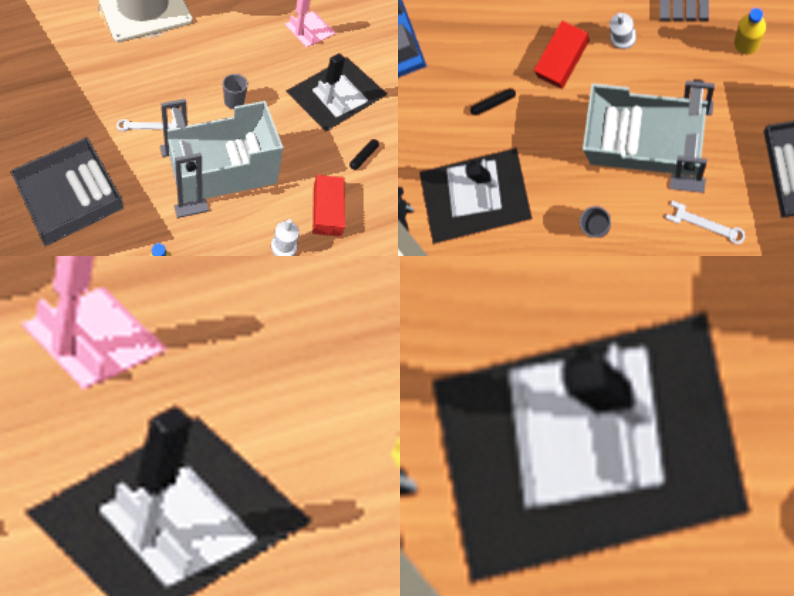

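The scoop stands flat on its mat where it started. Three blanks are in the tray, the rest are in the bin, and the other things haven't moved. Handing in.

```bash
python3 -c "
from station import workorder; print(workorder.finish_job())"
```

```text
the job is handed in; nothing more can be done
None
```

The job is done and handed in after about 25 s of robot time. The hand-in gave no verdict.

- **Bar height:** I felt for the strike bar with the empty scoop's rim from below. The edge is about 150.5 mm above the bench, and the push reached about 12 N against its 25 N limit.
- **Digging:** I slid the scoop down the near face of the bin until its tip was about 3 mm short of the valley, by my own measurement. It brought up four blanks, three on the floor and one on top. The picture and the weight (about 1.8 N more than empty) agreed. An earlier picture, while the scoop was still lifting, looked more like five.
- **Striking:** I drew the scoop back at 18° nose up with the bar 1.6 to 2.1 mm over the rim. The bar pushed the surplus back into the bin and left one level layer of three.
- **Tipping and return:** I tipped the three into the tray and set the scoop flat on its mat, then let go and moved the arm clear.

**Last checks:** The final picture shows three blanks in the tray, the scoop flat on its mat where it started, and no blank on the bench. The pink scoop, the black rod and the other things I could see had not moved. In the bin only three of the four remaining blanks show; the fourth must be underneath them, which I did not confirm.

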